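Load the scroll roller and set its brake

ROBOT

A 7-joint arm with a two-finger parallel gripper is mounted at the origin on the work surface. World frame = base frame: x ahead of the robot, y to its left, z up, the work surface at z = 0. Lengths are in mm, angles in rad, forces in N, time in s.
With the tool pointing down it reaches from about 400 to 875 mm from the base axis. Payload 19.3 kg.
Tool frame: the origin (TCP) lies on the centre line of the jaws, within the pads' length; the fingertips stand 25 mm ahead of it and the grasp point (between the pads) lies 6 mm ahead of it; z points along the fingers, y is the direction in which the jaws open and shut (so a half turn about z gives the same grasp; the last joint's range is limited). The gripper opens to 85 mm and grips with 20 to 120 N. Pads are 22 mm wide; open, the fingers measure 114 mm over their backs; the gripper's body (76 mm by 85 mm) begins 54 mm behind the grasp point. The pads swing forward as they close: fully open they stand 13 mm farther back than shut.
Start: joints at [1.096, 0.521, -0.036, 1.599, 0.021, 1.021, -0.113], TCP at [246.119, -574.492, 256.291] pointing down, gripper open.
Joint ranges: [-2.91, 2.91], [-0.3, 2.13], [-1.5, 1.42], [0.17, 2.43], [-1.26, 4.41], [0.16, 1.93], [-2.52, 2.52]. Speed limits (rad/s): [1.89, 1.89, 2.39, 2.39, 3.01, 3.01, 3.01].

INTERFACE

Orientations are given as a unit quaternion [w, x, y, z].
In Python, from station import bot gives the robot as it stands.
- The arm moves only by the tool send_rows, never from a script. Its arguments are lists of equal length, an entry for each row: "fingers": the gripper's target within -1 to 1 (shut at 1, half-way at 0, fully open at -1); "xyz": the shift along the tool's x, y, z in mm, a list of three; "turn": the turn, a rotation vector about the tool's x, y, z in rad, a list of three. A call has 1 to 5 rows; each row is the pose to reach, as a shift and turn from the pose commanded when the call began, along the tool's axes at that moment; what a row does not reach only later rows make up. A row lasts 1/12 s, in which the tool goes at most 41.7 mm and 7.16 degrees, less where a joint would pass 70% of its speed; a pose out of reach is approached as far as the arm can. A call with a gripper value outside its range is refused whole. The fingers move at their own pace and stop on an object; "force" is the grip in N (left out, the last holds). Time passes only in rows, so rows that repeat a pose let the fingers close. It gives the time, the measured TCP pose, the force and the opening at its end, in the units of the state.
- bot.read_state(): the state, without advancing time (a new reading comes with each control period).
- bot.grab_frame(name): name is "side" or "top" or "wrist"; returns (picture, depth): 400x640x3 uint8, red, green, blue; 400x640 float32, mm along the optical axis (not along the pixel's ray), 0 where there is no reading.
- bot.camera_model(name): a dict with "fov_y" (degrees; the focal length in pixels is half the picture's height over the tangent of half this angle, whatever the lens; pixels are square), "cx", "cy" (the principal point, pixels), "rvec" (rotation vector, rad) and "tvec" (3), from world to camera coordinates, as OpenCV has them. Camera axes: x right, y down, z forward; pixel columns grow to the right and rows downward; lengths in mm; the calibration is good to about 2 mm. A picture is of the moment at which its call begins: read the wrist's pose just before it. camera_model takes no time and is no camera call; for the wrist camera it gives the pose at the moment of the call.
- bot.hand_in(): hands the job in, once; it reports no verdict.
The state is a dict: "t": time; "joint_pos": joint angles; "dq": joint speeds; "joint_torque": joint torques, N m; "ee_pos": TCP position; "orientation": TCP orientation; "force": force on the tool from outside, world axes, zero at the start; "wrist_torque": the same for the moment, N m; "opening": finger opening in mm.
Only numpy, scipy, OpenCV 4.12 (cv2) and the standard library are available. Lean on these libraries where they do the work, as an engineer would, in place of code of your own. Each camera call takes 0.05 s, during which the arm holds its last target.

TASK

Lay the wooden roller with the steel pins in the two V rests of the stand and slide the tailstock home so that both pins sit in their cups. Then turn the brake handwheel clockwise to its stop, back it off exactly two turns, and finish while still holding its crank handle in the grip. Leave the other things on the table where they are.

Things in the scene. Friction and masses are not known exactly. Their poses are not given: they have to be found in the camera images.
- stand: Scroll-roller stand fixed to the table. Aluminium bed 85 mm wide, 20 mm high, 430 mm long along its y axis (y -190 to +240). Origin on the table top, below the middle of the seated roller; z up. Grey head block at y -186 to -106, 130 mm high, brake handwheel on top; tailstock on the +y side.
- seat (a point): Where the seated roller's centre must be, 75 mm above the table, on the cups' common axis (stand y). V rests 8 mm thick stand at y -55 and +55 mm from here: open upward, 45 degree sides, tops 82 mm above the table and 54 mm apart; a roller lying in them is at cup height and can slide lengthwise, so the tailstock pushes it into the head cup.
- head_cup (a point): Centre of the rim of the fixed steel head cup, which opens to stand +y: bore 14 mm, 15 mm deep, 22 mm outside. 86 mm from the seat.
- tail_cup (a point): Centre of the rim of the equal cup on the tailstock, opening to stand -y; 86 mm from the seat when the tailstock is home. The roller (200 mm over its pins) is lowered between the two rims, then the tailstock is closed.
- roller_mid (a point): Centre of the roller: wooden cylinder 28 mm diameter, 160 mm long, along its own x axis, with a steel pin 8 mm diameter and 20 mm long out of each end (200 mm over all, symmetrical), about 0.1 to 0.2 kg. It lies on the table left or right of the stand (centre 14 mm up). Seated, its centre is above the stand's origin and both pins are in the cups
- tail (a joint): Slide of the tailstock (m): 0 = home, grows as it is drawn away from the head (stand +y), to 0.09; starts 0.065 to 0.085. Moves with about 2 N and stays where left; pushing the roller along too takes a few N more
- tail_grip (a point): Middle of the upright black grip on top of the tailstock (grip 30 mm along stand x, 16 mm along stand y; its free part runs from 27 mm below this point, the tailstock's top, to 22 mm above it)
- wheel (a joint): Brake handwheel angle (rad): 0 = closed at its hard stop; grows as it is opened counter-clockwise seen from above; one turn = 6.283. Vertical axis, about 0.1 N m of friction, stays where left. Starts 1.5 to 4.5 (open by part of a turn). At 0 the crank handle lies from the axis towards the stand's +x
- wheel_axis (a point): Centre of the handwheel on its vertical axis, at mid thickness (165 mm above the table); wheel 110 mm diameter, 10 mm thick, hub flush to within 3 mm
- crank: Upright black crank handle on the handwheel, origin at mid height, 46 mm from the wheel axis; 21 mm diameter at the middle, 50 mm tall, its foot 3 mm above the wheel. It spins freely on its own pin, so the gripper can keep its orientation while carrying it round
- dowel: plain wooden dowel without pins, 22 mm diameter, 115 mm long, lying on the table: a spare that is not used; starts on the other side of the stand from the roller
- inkstone: black ink tray, 90 x 150 x 28 mm, not used
- inkbottle: grey bottle with black cap, 48 mm diameter, 100 mm high, not used
- paperweight: brass bar 26 x 110 x 16 mm, not used
- brushpot: blue cup 70 mm diameter, 90 mm high, not used
- waterdish: small white bowl 80 mm diameter, 28 mm high, not used
- inkstick: small black bar 22 x 70 x 11 mm, not used
Not all that is in view belongs to the job. What is shaped like the part that bears roller_mid but green is not meant.

How it is judged (in metres and radians):
On the way, in this order (a step that is already met when the one before it is completed fails the run):
1. the roller lies in the rests with both pins in the cups and the tailstock is home (x of roller_mid in the frame of stand between -0.005 and 0.005 m and y of roller_mid in the frame of stand between -0.004 and 0.004 m and z of roller_mid in the frame of stand between 0.07 and 0.08 m and angle between the x axis of roller_mid and the y axis of stand, either way round below 0.06 rad and value of joint tail below 0.005 m), for 0.2 s.
2. the handwheel is closed to its stop (value of joint wheel below 0.1 rad), for 0.1 s.
At the end, for the whole second after the job is handed in: handwheel at rest two turns (+-0.25 rad) from its stop, its crank handle gripped with over 4 N; roller centre within 4 mm lengthwise, 5 mm sideways and in height of its seated place, within 0.06 rad of the stand's line; tailstock within 5 mm of home (all of step 1 and value of joint wheel between 12.3164 and 12.8164 rad and velocity of joint wheel between -0.1 and 0.1 rad/s and contact force between the fingers and crank above 4 N and distance between the grasp point and crank below 0.03 m); the arm keeps its last pose, push and grip.
It fails at once if one of the other things on the table is moved by more than 40 mm (distance of any of dowel, inkstone, inkbottle, paperweight, brushpot, waterdish, inkstick from where it was at the start of the episode above 0.04 m).
It also fails if it takes over 72 s, if anything falls off the work surface, if the arm or the gripper's body presses on something with over 40 N, if the wrist force passes 120 N, or if a joint passes its speed limit or range.

## Working session

There is one attempt and no reset: what is moved stays moved. The work goes in short steps, Python scripts to look and compute and a tool call to move; the robot and the scene stay as the last step left them, time stands still between calls to the robot, and variables do not carry over. Pictures are saved under pics/ and viewed, and the job is handed in when it is done.

Besides the shell and the picture viewer there is one more tool, called after ">>>" by a JSON object that holds its "op" and its "data", one argument or row to a line. send_rows: Moves the arm, as the interface text tells. Its arguments: {"type":"object","properties":{"fingers":{"type":"array","items":{"type":"number"}},"xyz":{"type":"array","items":{"type":"array","items":{"type":"number"}}},"turn":{"type":"array","items":{"type":"array","items":{"type":"number"}}},"force":{"type":"number"}},"required":["fingers","xyz","turn"]}

```bash
ls; mkdir -p pics
cat > h.py <<'E'
import numpy as np, cv2
from station import bot
def cam(n):
    m=bot.camera_model(n); f=200/np.tan(np.radians(m['fov_y'])/2)
    R=cv2.Rodrigues(np.array(m['rvec'],float))[0]; t=np.array(m['tvec'],float).ravel()
    return m,f,R,t
def grab(n):
    c=cam(n); p,d=bot.grab_frame(n); np.savez(f'{n}.npz',p=p,d=d,f=c[1],R=c[2],t=c[3],cx=c[0]['cx'],cy=c[0]['cy']); return p,d
def load(n): return np.load(f'{n}.npz')
def cloud(z):
    d=z['d']; v,u=np.mgrid[0:400,0:640]
    P=np.stack([(u-z['cx'])/z['f']*d,(v-z['cy'])/z['f']*d,d],-1)
    W=(P-z['t'])@z['R']; W[d<=0]=np.nan; return W
def proj(z,X):
    c=np.asarray(X)@z['R'].T+z['t']; return np.stack([c[...,0]/c[...,2]*z['f']+z['cx'],c[...,1]/c[...,2]*z['f']+z['cy']],-1)
def save(p,n): cv2.imwrite('pics/'+n,cv2.cvtColor(p,cv2.COLOR_RGB2BGR))
E
python3 - <<'E'
from h import *
print(bot.read_state())
for n in('top','side'):
    print(bot.camera_model(n)); p,d=grab(n); save(p,n+'0.png')
E
```

```text
pics
{'t': 0.0, 'joint_pos': array([ 1.09577545,  0.52200619, -0.03635591,  1.59998845,  0.0211973 ,
        1.02113634, -0.1127835 ]), 'dq': array([-5.22855725e-05, -7.62697739e-04,  1.82653724e-04, -2.50915847e-03,
        1.02323209e-03, -5.31847127e-04, -3.33578976e-04]), 'joint_torque': array([-7.76868674e-04, -9.27117920e+01,  1.97945796e+00, -3.69941032e+01,
        1.78076571e-02,  8.11851409e-03, -1.24710973e-04]), 'ee_pos': array([ 246.01838376, -574.20257989,  255.73728458]), 'orientation': array([-5.57270653e-04,  9.79581726e-01,  2.01045542e-01, -1.48612700e-04]), 'force': array([-0.07868585, -0.30252142,  0.55431276]), 'wrist_torque': array([ 0.0033817 , -0.0260844 ,  0.02752355]), 'opening': 85.27982022704136}
{'fov_y': 49.82872101515387, 'cx': 317.47826347119843, 'cy': 193.09246768072705, 'rvec': array([ 2.1097115 , -2.13072649,  0.21570344]), 'tvec': array([   6.65153845,  499.29943836, 1234.7934255 ])}
{'fov_y': 53.7850182768603, 'cx': 325.0122317633618, 'cy': 198.58730202715333, 'rvec': array([ 0.44040908, -2.72109714,  1.25814461]), 'tvec': array([ 475.22832476,  225.53852546, 1158.76721722])}
```

View pics/top0.png

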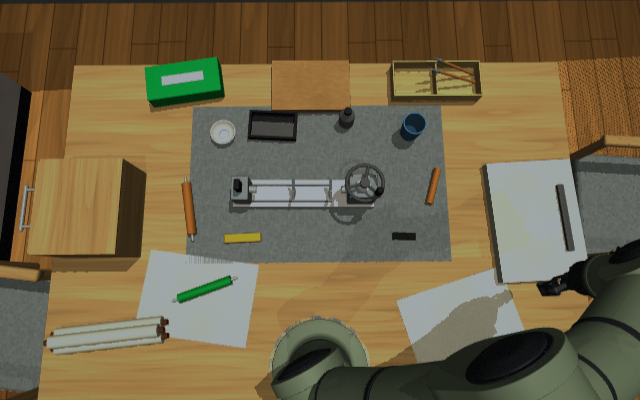

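View pics/side0.png

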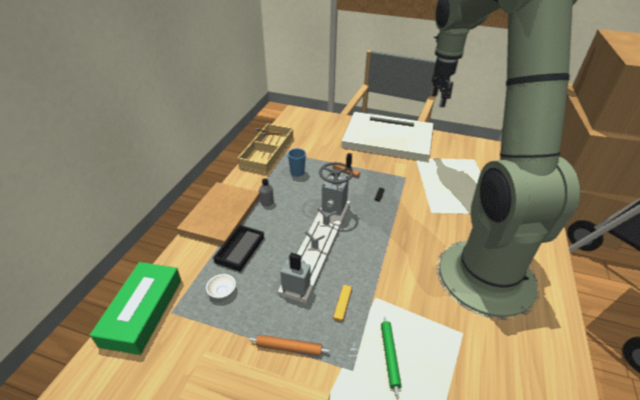

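Candidates for the roller are the wooden piece at top (188,210), the wooden piece at (433,186), and the green one at (205,290), which is excluded. The one at (188,210) seems to have steel pins, so I'll check it in a crop.

Run:
```python
from h import *
z=load('top');p=z['p'];W=cloud(z)
a=cv2.resize(p[165:255,160:260],None,fx=4,fy=4,interpolation=cv2.INTER_CUBIC)
b=cv2.resize(p[150:240,340:440],None,fx=4,fy=4,interpolation=cv2.INTER_CUBIC)
c=cv2.resize(p[160:225,220:390],None,fx=4.7,fy=3.5,interpolation=cv2.INTER_CUBIC)[:, :800]
save(np.vstack([np.hstack([a,b]),c[:230]]),'c1.png')
hsv=cv2.cvtColor(p,cv2.COLOR_RGB2HSV)
m=(hsv[...,0]<15)&(hsv[...,1]>150)&(hsv[...,2]>60)
m[:, :160]=0; m[:120]=0
n,l,s,c=cv2.connectedComponentsWithStats(m.astype(np.uint8))
for i in range(1,n):
    if s[i,4]<40: continue
    P=W[l==i]; P=P[~np.isnan(P[:,0])]
    mu=P.mean(0); e=np.linalg.svd(P[:,:2]-mu[:2],full_matrices=False)[2]
    q=(P[:,:2]-mu[:2])@e[0]
    print(s[i],c[i],mu,np.degrees(np.arctan2(e[0][1],e[0][0])),q.min(),q.max(),np.percentile(P[:,2],[5,50,95]))
```

```text
Traceback (most recent call last):
ValueError: all the input array dimensions except for the concatenation axis must match exactly, but along dimension 1, the array at index 0 has size 800 and the array at index 1 has size 799
```

Run:
```python
from h import *
z=load('top');p=z['p'];W=cloud(z)
a=cv2.resize(p[165:255,160:260],(400,300),interpolation=cv2.INTER_CUBIC)
b=cv2.resize(p[150:240,380:480],(400,300),interpolation=cv2.INTER_CUBIC)
c=cv2.resize(p[160:222,220:390],(800,292),interpolation=cv2.INTER_CUBIC)
save(np.vstack([np.hstack([a,b]),c]),'c1.png')
hsv=cv2.cvtColor(p,cv2.COLOR_RGB2HSV)
m=(hsv[...,0]<15)&(hsv[...,1]>150)&(hsv[...,2]>60)
m[:, :160]=0; m[:120]=0;m[260:]=0;m[:,450:]=0
n,l,s,c=cv2.connectedComponentsWithStats(m.astype(np.uint8))
for i in range(1,n):
    if s[i,4]<40: continue
    P=W[l==i]; P=P[~np.isnan(P[:,0])]
    mu=P.mean(0); e=np.linalg.svd(P[:,:2]-mu[:2],full_matrices=False)[2]
    q=(P[:,:2]-mu[:2])@e[0]
    print(s[i],c[i],mu,np.degrees(np.arctan2(e[0][1],e[0][0])),q.min(),q.max(),np.percentile(P[:,2],[5,50,95]))
# stand heights
for lo,hi in((12,28),(60,95),(95,125),(125,140),(155,175),(175,230)):
    M=(W[...,2]>lo)&(W[...,2]<hi); M[:160]=0;M[225:]=0;M[:,:222]=0;M[:,400:]=0
    P=W[M]; 
    if len(P): print(lo,hi,len(P),P.min(0),P.max(0),P.mean(0))
```

```text
[426 168  15  36 203] [432.88669951 185.31527094] [ 526.8802398  -353.35174767   18.00330678] 163.04976967831504 -57.26297427860394 57.760392900905714 [11.78444562 18.24638728 23.54433422]
[182 183  14  52 441] [188.61904762 208.35600907] [461.50707203 390.85266398  24.03533231] -170.84921557877868 -79.71512866344938 78.22665598265431 [16.86611186 24.45359485 29.6594639 ]
12 28 2608 [ 460.46958148 -169.96976786   12.06106542] [549.43522752 258.78577571  27.9555319 ] [501.12155129  59.75739645  19.00609435]
60 95 328 [ 468.22210218 -163.35582948   60.17748817] [540.2266916  251.2869921   94.84552191] [498.83296786  78.56242432  77.85423555]
95 125 344 [ 468.48229225 -166.86422233   95.09176328] [539.80454407 252.53350499 124.95169624] [502.42681255 183.37428606 102.38338229]
125 140 450 [ 468.56886981 -165.60412445  125.02744614] [537.91608252 231.46907561 139.55604675] [ 503.796527   -112.39468636  129.83084733]
155 175 574 [ 449.48757499 -179.12409122  156.39182719] [557.19800254 -72.30928662 174.94676229] [ 504.05109148 -122.92672675  168.01695736]
175 230 69 [ 461.91317667 -167.12988052  175.05344176] [ 506.07883965 -125.8194764   225.32479237] [ 470.62021067 -156.54912561  210.2665034 ]
```

View pics/c1.png

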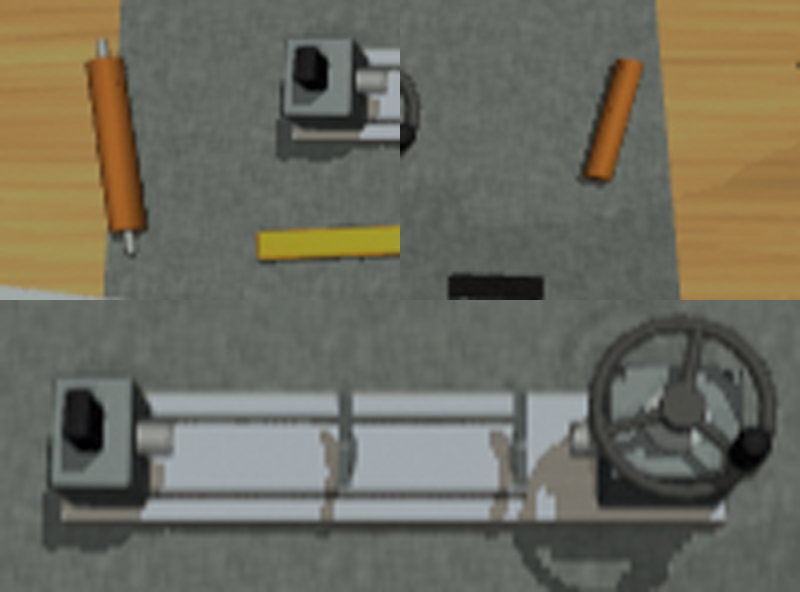

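The crop shows steel pins at both ends of the left piece, at (188,210) in the top view. The right piece (433,186) is plain and is the dowel, so I choose (188,210). Next I fit the stand pose.

Run:
```python
from h import *
z=load('top');W=cloud(z)
M=(W[...,2]>13)&(W[...,2]<27); M[:160]=0;M[225:]=0;M[:,:222]=0;M[:,395:]=0
P=W[M][:,:2].astype(np.float32)
print(cv2.minAreaRect(P))
# edges per column
lo=[];hi=[]
for y in range(-50,195,8):
    q=P[(P[:,1]>y)&(P[:,1]<y+8),0]
    if len(q)>3: lo.append((y+4,np.sort(q)[1]));hi.append((y+4,np.sort(q)[-2]))
for e in(lo,hi):
    e=np.array(e); print(np.polyfit(e[:,0],e[:,1],1))
def box(lo,hi,y0,y1):
    M=(W[...,2]>lo)&(W[...,2]<hi); M[:160]=0;M[225:]=0;M[:,:222]=0;M[:,400:]=0
    Q=W[M]; Q=Q[(Q[:,1]>y0)&(Q[:,1]<y1)]; print(len(Q),cv2.minAreaRect(Q[:,:2].astype(np.float32)),Q.mean(0)); return Q
box(159,175,-200,-60)
box(190,230,-200,-60)
box(95,106,160,270);box(125,150,160,270)
box(60,90,-60,170)
Q=box(72,90,-40,90)
import sys
np.set_printoptions(precision=0,suppress=True)
print(Q[::3])
```

```text
((505.1099548339844, 44.08351135253906), (428.8636169433594, 86.05316925048828), 89.45897674560547)
[9.98245824e-03 4.62665390e+02]
[5.47015282e-02 5.40908265e+02]
572 ((503.1539306640625, -125.71266174316406), (106.68529510498047, 107.14962768554688), 88.07623291015625) [ 504.09783587 -122.90544128  168.05343204]
61 ((471.0345153808594, -158.1868438720703), (18.03463363647461, 17.06300163269043), 11.88707160949707) [ 470.11852169 -157.5372605   213.95615116]
281 ((505.71240234375, 226.89483642578125), (50.05471420288086, 67.81307220458984), 88.74776458740234) [503.00922551 224.76607854  98.96683103]
73 ((507.4027404785156, 226.9685516357422), (17.14190101623535, 30.2120418548584), 84.20462799072266) [506.86753285 225.36074474 143.05253041]
100 ((506.3919982910156, 19.398075103759766), (115.50271606445312, 60.866485595703125), 89.25019836425781) [508.81604035  20.37498396  71.44200193]
49 ((506.3907165527344, 19.298065185546875), (114.63407897949219, 60.866485595703125), 89.25019836425781) [509.65175336  18.3117616   77.11691052]
[[537.  76.  78.]
 [535. -32.  79.]
 [533.  73.  81.]
 [532. -35.  82.]
 [530.  73.  79.]
 [529. -35.  80.]
 [529.  71.  73.]
 [528. -38.  72.]
 [525.  70.  75.]
 [521. -35.  76.]
 [487.  76.  74.]
 [485. -38.  74.]
 [482. -32.  77.]
 [480.  76.  77.]
 [478. -34.  83.]
 [477.  73.  77.]
 [476. -37.  77.]]
```

```bash
cat >> h.py <<'E'
from scipy.spatial.transform import Rotation as Ro
def pose():
    s=bot.read_state(); q=s['orientation']; return s,np.array(s['ee_pos']),Ro.from_quat([q[1],q[2],q[3],q[0]])
def down(yaw): # tool x at world yaw (deg), z down
    c,s_=np.cos(np.radians(yaw)),np.sin(np.radians(yaw))
    return Ro.from_matrix(np.array([[c,s_,0],[s_,-c,0],[0,0,-1]]))
def go(xyz,yaw,turnfull=None):
    s,p,R=pose(); sh=R.inv().apply(np.array(xyz,float)-p); rv=(R.inv()*down(yaw)).as_rotvec()
    if turnfull is not None and np.sign(rv[2])!=np.sign(turnfull): rv=rv*(1-2*np.pi/np.linalg.norm(rv))
    x=R.as_matrix()[:,0]
    print('t %.2f pos %s yaw %.1f open %.1f F %s'%(s['t'],p.round(1),np.degrees(np.arctan2(x[1],x[0])),s['opening'],np.round(s['force'],1)))
    print(' shift',sh.round(1),'rows',round(np.linalg.norm(sh)/41.7,1),'turn',rv.round(3),'rows',round(np.linalg.norm(rv)/.125,1))
E
python3 - <<'E'
from h import *
go([600,-150,300],95,-1)
go([463,391,200],189.2,-1)
E
```

```text
t 0.10 pos [ 246.  -574.3  255.8] yaw 23.2 open 86.0 F [-0.7 -0.5 -0.3]
 shift [ 492.4 -250.6  -44. ] rows 13.3 turn [-1.000e-03 -1.000e-03 -1.253e+00] rows 10.0
t 0.10 pos [ 246.  -574.3  255.8] yaw 23.2 open 86.0 F [-0.7 -0.5 -0.3]
 shift [ 579.6 -801.8   56.6] rows 23.8 turn [-0.000e+00 -1.000e-03 -2.897e+00] rows 23.2
```

>>> {"op": "send_rows", "data": {
  "fingers": [-1, -1, -1, -1, -1],
  "xyz": [
    [492, -250, -44],
    [492, -250, -44],
    [492, -250, -44],
    [492, -250, -44],
    [492, -250, -44]
  ],
  "turn": [
    [0, 0, -1.25],
    [0, 0, -1.25],
    [0, 0, -1.25],
    [0, 0, -1.25],
    [0, 0, -1.25]
  ]
}}

```text
t: 0.52
ee_pos: [380.1, -413.3, 272.9]
orientation: [-0.0, 0.869, 0.495, -0.0]
force: [-0.4, -1.2, 0.4]
opening: 85.3
```

```bash
python3 -c "
from h import *
go([600,-150,300],95,-1)"
```

```text
t 0.52 pos [ 380.1 -413.3  272.9] yaw 59.3 open 85.3 F [-0.4 -1.2  0.4]
 shift [338.7  55.  -27.1] rows 8.3 turn [-0.     0.    -0.622] rows 5.0
```

>>> {"op": "send_rows", "data": {
  "fingers": [-1, -1, -1, -1, -1],
  "xyz": [
    [340, 55, -27],
    [340, 55, -27],
    [340, 55, -27],
    [340, 55, -27],
    [340, 55, -27]
  ],
  "turn": [
    [0, 0, -0.62],
    [0, 0, -0.62],
    [0, 0, -0.62],
    [0, 0, -0.62],
    [0, 0, -0.62]
  ]
}}

```text
t: 0.93
ee_pos: [514.1, -254.7, 289.3]
orientation: [-0.0, 0.676, 0.737, -0.0]
force: [0.8, -0.9, 0.1]
opening: 85.7
```

```bash
python3 -c "
from h import *
go([570,20,330],110,-1)"
```

```text
t 0.93 pos [ 514.1 -254.7  289.3] yaw 94.9 open 85.7 F [ 0.8 -0.9  0.1]
 shift [269.   79.  -40.7] rows 6.8 turn [-0.     0.    -0.264] rows 2.1
```

>>> {"op": "send_rows", "data": {
  "fingers": [-1, -1, -1, -1, -1],
  "xyz": [
    [270, 79, -40],
    [270, 79, -40],
    [270, 79, -40],
    [270, 79, -40],
    [270, 79, -40]
  ],
  "turn": [
    [0, 0, -0.26],
    [0, 0, -0.26],
    [0, 0, -0.26],
    [0, 0, -0.26],
    [0, 0, -0.26]
  ]
}}

```text
t: 1.35
ee_pos: [555.3, -52.7, 318.6]
orientation: [-0.0, 0.578, 0.816, -0.0]
force: [1.0, 0.2, -0.3]
opening: 85.5
```

```bash
python3 -c "
from h import *
p,d=grab('wrist');save(p,'w1.png')
go([500,330,220],189.2,-1)"
```

```text
t 1.40 pos [556.8 -43.6 320.1] yaw 109.9 open 85.2 F [-1.2 11.3  0.5]
 shift [370.3  73.4 101.4] rows 9.4 turn [ 0.005 -0.    -1.384] rows 11.1
```

View pics/w1.png

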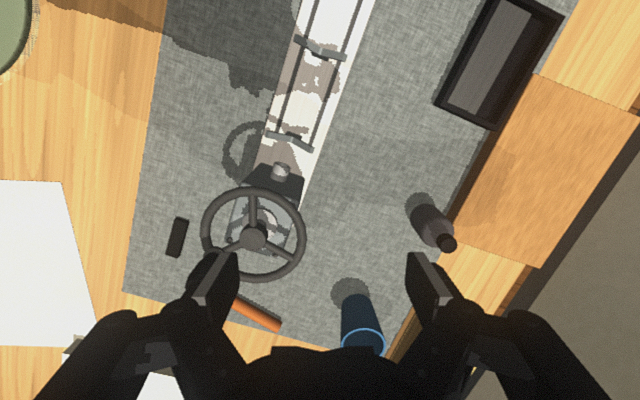

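The wrist view shows the stand from the head end, with the handwheel at (253,235) and the rests at (290,135) and (320,48). The roller is not in view yet, so I continue.

>>> {"op": "send_rows", "data": {
  "fingers": [-1, -1, -1, -1, -1],
  "xyz": [
    [370, 73, 60],
    [370, 73, 60],
    [370, 73, 60],
    [370, 73, 60],
    [370, 73, 60]
  ],
  "turn": [
    [0, 0, -1.38],
    [0, 0, -1.38],
    [0, 0, -1.38],
    [0, 0, -1.38],
    [0, 0, -1.38]
  ]
}}

```text
t: 1.82
ee_pos: [525.2, 150.7, 285.4]
orientation: [0.0, 0.296, 0.955, -0.0]
force: [0.7, 0.2, 0.5]
opening: 85.4
```

```bash
python3 -c "
from h import *
go([470,370,220],189.2,-1)"
```

```text
t 1.82 pos [525.2 150.7 285.4] yaw 145.6 open 85.4 F [0.7 0.2 0.5]
 shift [169.5 149.7  65.4] rows 5.6 turn [-0.     0.    -0.762] rows 6.1
```

>>> {"op": "send_rows", "data": {
  "fingers": [-1, -1, -1, -1, -1],
  "xyz": [
    [170, 150, 65],
    [170, 150, 65],
    [170, 150, 65],
    [170, 150, 65],
    [170, 150, 65]
  ],
  "turn": [
    [0, 0, -0.76],
    [0, 0, -0.76],
    [0, 0, -0.76],
    [0, 0, -0.76],
    [0, 0, -0.76]
  ]
}}

```text
t: 2.23
ee_pos: [477.3, 345.0, 227.6]
orientation: [-0.0, -0.012, 1.0, -0.0]
force: [1.5, 0.7, -0.7]
opening: 85.2
```

```bash
python3 -c "
from h import *
go([490,390,200],189.2,-1)"
```

```text
t 2.23 pos [477.3 345.  227.6] yaw -178.6 open 85.2 F [ 1.5  0.7 -0.7]
 shift [-13.7  44.7  27.6] rows 1.3 turn [-0.    -0.    -0.137] rows 1.1
```

>>> {"op": "send_rows", "data": {
  "fingers": [-1, -1, -1, -1],
  "xyz": [
    [-14, 45, 28],
    [-14, 45, 28],
    [-14, 45, 28],
    [-14, 45, 28]
  ],
  "turn": [
    [0, 0, -0.137],
    [0, 0, -0.137],
    [0, 0, -0.137],
    [0, 0, -0.137]
  ]
}}

```text
t: 2.57
ee_pos: [490.8, 388.8, 199.4]
orientation: [-0.001, -0.077, 0.997, -0.0]
force: [-0.1, -0.4, -0.2]
opening: 85.2
```

Run:
```python
from h import *
p,d=grab('wrist');save(p,'w2.png')
z=load('wrist');W=cloud(z)
go([462,391,150],189.2)
hsv=cv2.cvtColor(p,cv2.COLOR_RGB2HSV)
m=(hsv[...,0]<13)&(hsv[...,1]>165)&(hsv[...,2]>60)
n,l,s,c=cv2.connectedComponentsWithStats(m.astype(np.uint8))
i=1+np.argmax(s[1:,4]);P=W[l==i]; P=P[~np.isnan(P[:,0])]
mu=P.mean(0); e=np.linalg.svd(P[:,:2]-mu[:2],full_matrices=False)[2]
q=(P[:,:2]-mu[:2])@e[0];w=(P[:,:2]-mu[:2])@e[1]
print(s[i],c[i],mu,np.degrees(np.arctan2(e[0][1],e[0][0])),np.percentile(q,[.5,99.5]),np.percentile(w,[.5,99.5]),np.percentile(P[:,2],[5,50,95]))
print(cv2.minAreaRect(P[:,:2].astype(np.float32)))
```

```text
t 2.62 pos [491.3 388.1 200.2] yaw -171.2 open 85.5 F [ 0.5 -0.4  0.2]
 shift [28.5  7.3 50.2] rows 1.4 turn [-0.001 -0.001 -0.007] rows 0.1
[323  74  21 116 634] [336.11198738 130.13880126] [438.80033972 393.81860863  24.6908182 ] 8.569484156431663 [-51.9248645   59.05340006] [-11.99419733   6.65865119] [20.09702    25.14069067 27.9071316 ]
((443.143798828125, 391.3203125), (111.81697082519531, 19.5465030670166), 8.977432250976562)
```

View pics/w2.png

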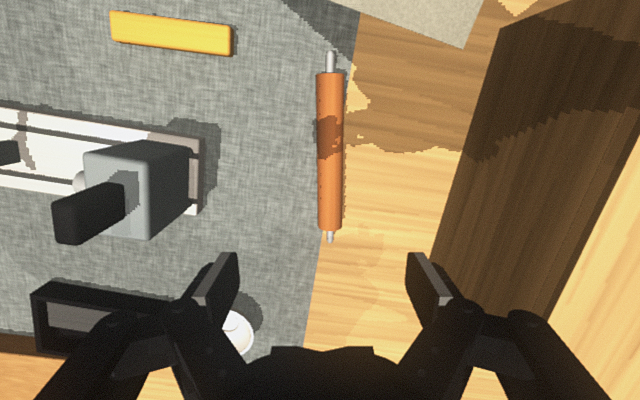

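The roller fills (318–343, 72–231) in this view, with pins at (331,60) and (329,236). The shadow split my mask, so I'll segment by depth height instead.

Run:
```python
from h import *
z=load('wrist');W=cloud(z)
m=np.zeros((400,640),bool);m[68:234,312:348]=1
P=W[m&(W[...,2]>17)&(W[...,2]<32)]
print(len(P),np.percentile(P[:,2],[5,50,95,99]),cv2.minAreaRect(P[:,:2].astype(np.float32)))
Pt=P[P[:,2]>25];mu=Pt[:,:2].mean(0);e=np.linalg.svd(Pt[:,:2]-mu,full_matrices=False)[2][0];print(mu,np.degrees(np.arctan2(e[1],e[0])))
go([462,391,100],188.9)
```

```text
4057 [19.37770855 25.66951738 27.954835   28.48287112] ((467.7164306640625, 391.8843994140625), (172.0486602783203, 26.582666397094727), 9.312444686889648)
[459.32751267 390.57445987] 9.309397547115166
t 2.62 pos [491.3 388.1 200.2] yaw -171.2 open 85.5 F [ 0.5 -0.4  0.2]
 shift [ 28.4   7.4 100.2] rows 2.5 turn [-0.001 -0.001 -0.001] rows 0.0
```

>>> {"op": "send_rows", "data": {
  "fingers": [-1, -1, -1, -1, -1],
  "xyz": [
    [29, 7, 40],
    [29, 7, 80],
    [29, 7, 120],
    [29, 7, 120],
    [29, 7, 120]
  ],
  "turn": [
    [0, 0, -0.005],
    [0, 0, -0.005],
    [0, 0, -0.005],
    [0, 0, -0.005],
    [0, 0, -0.005]
  ]
}}

```text
t: 3.03
ee_pos: [461.5, 389.9, 80.1]
orientation: [-0.001, -0.079, 0.997, -0.001]
force: [-0.1, 1.1, 1.7]
opening: 85.6
```

Run:
```python
from h import *
p,d=grab('wrist');save(p,'w3.png')
go([461.3,391,30],189.2)
```

```text
t 3.08 pos [462.3 391.   82. ] yaw -170.9 open 85.7 F [ 0.9 -0.2  1.3]
 shift [ 1.   0.1 52. ] rows 1.2 turn [ 0.     0.001 -0.002] rows 0.0
```

View pics/w3.png

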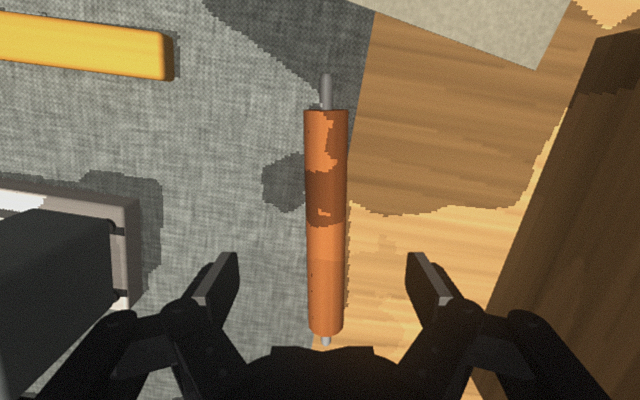

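The roller is centred between the open jaws, at column 325 with jaw tips at 228 and 420. I'll descend and grip.

>>> {"op": "send_rows", "data": {
  "fingers": [-1, -1, -1, -1, -1],
  "xyz": [
    [1, 0, 26],
    [1, 0, 52],
    [1, 0, 52],
    [1, 0, 52],
    [1, 0, 52]
  ],
  "turn": [
    [0, 0, 0],
    [0, 0, 0],
    [0, 0, 0],
    [0, 0, 0],
    [0, 0, 0]
  ]
}}

```text
t: 3.5
ee_pos: [461.6, 392.0, 31.1]
orientation: [0.001, -0.08, 0.997, 0.001]
force: [0.5, 0.0, 0.9]
opening: 85.6
```

>>> {"op": "send_rows", "data": {
  "fingers": [1, 1, 1, 1, 1],
  "xyz": [
    [0, 0, 0],
    [0, 0, 0],
    [0, 0, 0],
    [0, 0, 0],
    [0, 0, 0]
  ],
  "turn": [
    [0, 0, 0],
    [0, 0, 0],
    [0, 0, 0],
    [0, 0, 0],
    [0, 0, 0]
  ],
  "force": 40
}}

```text
t: 3.92
ee_pos: [460.7, 391.2, 28.7]
orientation: [0.0, -0.08, 0.997, 0.0]
force: [-2.9, -2.9, 14.4]
opening: 26.8
```

Run:
```python
from h import *
go([461.3,391,150],189.2)
```

```text
t 3.92 pos [460.7 391.2  28.7] yaw -170.8 open 26.8 F [-2.9 -2.9 14.4]
 shift [  -0.7   -0.3 -121.3] rows 2.9 turn [ 0.     0.    -0.001] rows 0.0
```

>>> {"op": "send_rows", "data": {
  "fingers": [1, 1, 1, 1, 1],
  "xyz": [
    [0, 0, 0],
    [0, 0, -20],
    [0, 0, -60],
    [0, 0, -100],
    [0, 0, -140]
  ],
  "turn": [
    [0, 0, 0],
    [0, 0, 0],
    [0, 0, 0],
    [0, 0, 0],
    [0, 0, 0]
  ]
}}

```text
t: 4.33
ee_pos: [459.8, 390.9, 169.7]
orientation: [-0.001, -0.08, 0.997, -0.0]
force: [1.9, -0.4, -1.8]
opening: 26.5
```

Run:
```python
from h import *
p,d=grab('wrist');save(p,'w4.png')
p,d=grab('side');save(p[180:400,150:450],'s4.png')
go([505,19.6,200],89.4,1)
```

```text
t 4.43 pos [461.8 393.1 174.2] yaw -170.8 open 26.4 F [-0.5  0.2 -1.8]
 shift [  16.7 -375.5  -27.5] rows 9.0 turn [9.000e-03 1.000e-03 1.741e+00] rows 13.9
```

View pics/w4.png

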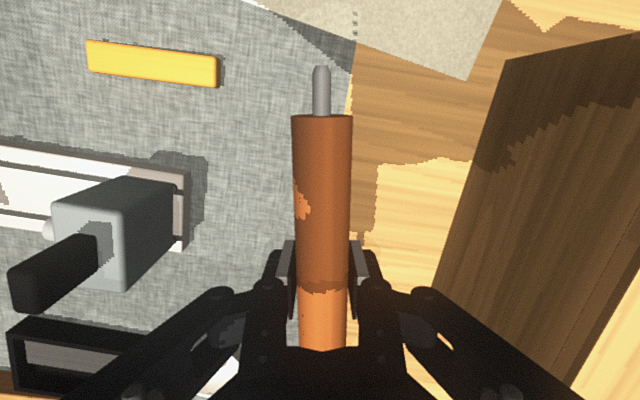

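View pics/s4.png

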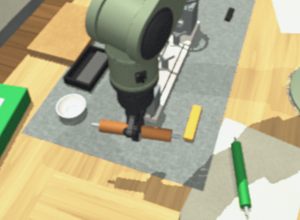

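The roller is held well. Its wood end is at (322,116) and its pin tip at (322,67). I'll measure the lengthwise offset from the TCP.

Run:
```python
from h import *
z=load('wrist')
# use pose approx from current state (drift small); camera->tool via current camera model
s,p,R=pose(); W=cloud(z)
for (u,v) in((322,68),(322,72),(322,90),(322,112),(322,118),(322,130),(322,250)):
    print(u,v,z['d'][v,u],R.inv().apply(W[v,u]-p).round(1))
```

```text
322 68 119.855255 [95.3 -2.9 16.7]
322 72 118.4249 [93.6 -2.9 14.7]
322 90 119.96597 [86.7 -2.9 14. ]
322 112 124.9876 [77.9 -2.9 16.4]
322 118 115.57283 [76.  -2.8  5.9]
322 130 117.27984 [71.3 -2.8  6.2]
322 250 133.3889 [17.5 -2.7  5.5]
```

>>> {"op": "send_rows", "data": {
  "fingers": [1, 1, 1, 1, 1],
  "xyz": [
    [10, -30, -50],
    [25, -70, -60],
    [35, -110, -60],
    [40, -150, -60],
    [40, -185, -60]
  ],
  "turn": [
    [0, 0, 0.12],
    [0, 0, 0.24],
    [0, 0, 0.36],
    [0, 0, 0.48],
    [0, 0, 0.6]
  ]
}}

```text
t: 4.85
ee_pos: [448.7, 206.4, 228.6]
orientation: [0.0, 0.221, 0.975, -0.0]
force: [1.3, 1.2, -1.9]
opening: 26.4
```

Run:
```python
from h import *
go([505,45,220],89.4,1)
```

```text
t 4.85 pos [448.7 206.4 228.6] yaw 154.5 open 26.4 F [ 1.3  1.2 -1.9]
 shift [-120.2 -121.5    8.7] rows 4.1 turn [0.000e+00 1.000e-03 1.137e+00] rows 9.1
```

>>> {"op": "send_rows", "data": {
  "fingers": [1, 1, 1, 1, 1],
  "xyz": [
    [-24, -24, 0],
    [-48, -48, 0],
    [-72, -72, 0],
    [-96, -96, 0],
    [-120, -120, 0]
  ],
  "turn": [
    [0, 0, 0.12],
    [0, 0, 0.24],
    [0, 0, 0.36],
    [0, 0, 0.48],
    [0, 0, 0.6]
  ]
}}

```text
t: 5.27
ee_pos: [507.4, 46.6, 228.2]
orientation: [-0.0, 0.499, 0.866, -0.0]
force: [0.5, -0.1, -1.6]
opening: 26.8
```

Run:
```python
from h import *
go([505,45,180],89.4,1)
```

```text
t 5.27 pos [507.4  46.6 228.2] yaw 120.1 open 26.8 F [ 0.5 -0.1 -1.6]
 shift [-0.2 -2.9 48.2] rows 1.2 turn [-0.     0.     0.536] rows 4.3
```

>>> {"op": "send_rows", "data": {
  "fingers": [1, 1, 1, 1, 1],
  "xyz": [
    [0, -3, 10],
    [0, -3, 20],
    [0, -3, 30],
    [0, -3, 48],
    [0, -3, 48]
  ],
  "turn": [
    [0, 0, 0.12],
    [0, 0, 0.24],
    [0, 0, 0.36],
    [0, 0, 0.48],
    [0, 0, 0.536]
  ]
}}

```text
t: 5.68
ee_pos: [503.4, 46.6, 177.7]
orientation: [-0.001, 0.711, 0.703, -0.001]
force: [-1.5, 0.1, -2.5]
opening: 26.5
```

>>> {"op": "send_rows", "data": {
  "fingers": [1, 1, 1],
  "xyz": [
    [0, 0, 0],
    [0, 0, 0],
    [0, 0, 0]
  ],
  "turn": [
    [0, 0, 0],
    [0, 0, 0],
    [0, 0, 0]
  ]
}}

```text
t: 5.93
ee_pos: [504.9, 47.0, 180.6]
orientation: [0.0, 0.708, 0.706, 0.0]
force: [0.3, -0.0, -1.8]
opening: 26.7
```

Run:
```python
from h import *
p,d=grab('wrist');save(p,'w5.png')
p,d=grab('top');save(cv2.resize(p[140:240,200:400],(800,400),interpolation=cv2.INTER_CUBIC),'t5.png')
go([505,41,110],89.4,1)
```

```text
t 6.03 pos [504.9  46.8 180.6] yaw 89.8 open 26.5 F [ 0.9  1.  -2. ]
 shift [-5.9  0.1 70.6] rows 1.7 turn [ 0.001 -0.     0.007] rows 0.1
```

View pics/w5.png

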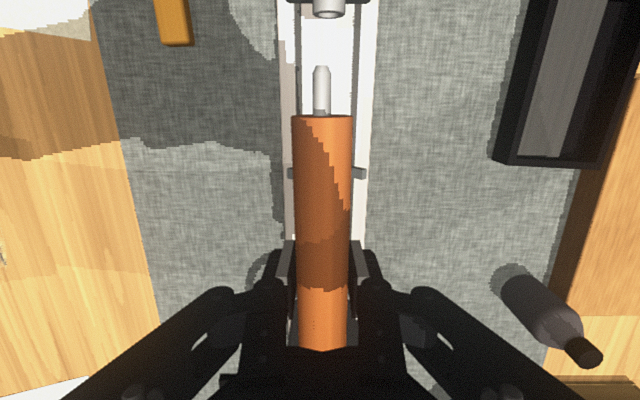

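View pics/t5.png

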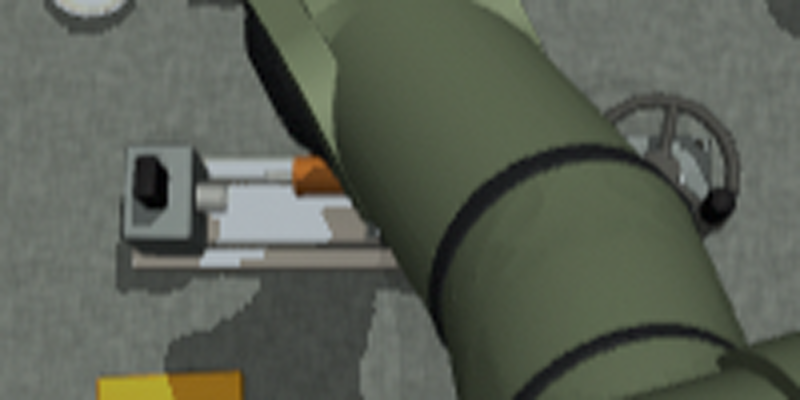

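The wrist view shows the pin tip at (321,68), the wood end at (322,116), the +y rest at (291,172)/(360,172), and the tail cup at (329,8). I'll measure these relative to each other.

Run:
```python
from h import *
z=load('wrist');W=cloud(z)
for (u,v) in((321,68),(321,75),(321,90),(322,118),(322,125),(322,200),(322,260),(291,170),(291,173),(362,172),(365,172),(329,14),(329,10),(329,2),(320,12),(338,12),(289,3)):
    print(u,v,W[v,u].round(1))
M=(W[...,2]>60)&(W[...,2]<90);M[:150]=0;M[200:]=0;M[:,:270]=0;M[:,390:]=0
P=W[M];print(len(P),P.min(0),P.max(0),P.mean(0)); 
for a in (P[P[:,0]<505],P[P[:,0]>505]): print(a.mean(0),a[:,1].min(),a[:,1].max(),a[:,2].max(), a[:,0].min(),a[:,0].max())
```

```text
321 68 [505.6 139.6 170. ]
321 75 [505.6 137.  169.6]
321 90 [505.6 131.3 168.4]
322 118 [505.9 120.6 178.9]
322 125 [505.9 118.  179.8]
322 200 [505.9  86.2 178.8]
322 260 [505.8  56.4 178.6]
291 170 [482.4  76.2  81.9]
291 173 [482.3  74.   82.2]
362 172 [536.5  74.3  80.9]
365 172 [539.1  73.9  79.2]
329 14 [511.  183.2  66.8]
329 10 [510.6 181.1  84.9]
329 2 [510.5 185.4  85.2]
320 12 [504.8 180.8  81.6]
338 12 [516.5 180.8  81.3]
289 3 [479.  202.3  19.9]
249 [478.03372153  68.57655262  66.36677999] [540.30984659  77.26743236  82.60638936] [520.60747485  73.44478969  78.38263867]
[480.47808805  73.75296682  79.72183704] 69.33179881229154 77.26743236400502 82.60638935504024 478.0337215326923 482.79097457231836
[533.91240523  73.34261332  77.93862638] 68.57655262045134 76.95163690688095 82.42599797843806 528.57474219276 540.3098465921053
```

>>> {"op": "send_rows", "data": {
  "fingers": [1, 1, 1, 1, 1],
  "xyz": [
    [-4.5, 3, 20],
    [-4.5, 3, 40],
    [-4.5, 3, 60],
    [-4.5, 3, 78],
    [-4.5, 3, 78]
  ],
  "turn": [
    [0, 0, 0.007],
    [0, 0, 0.007],
    [0, 0, 0.007],
    [0, 0, 0.007],
    [0, 0, 0.007]
  ]
}}

```text
t: 6.45
ee_pos: [506.4, 42.1, 99.9]
orientation: [-0.001, 0.711, 0.703, -0.001]
force: [-0.5, -0.4, -1.7]
opening: 26.3
```

>>> {"op": "send_rows", "data": {
  "fingers": [1, 1],
  "xyz": [
    [0, 0, 0],
    [0, 0, 0]
  ],
  "turn": [
    [0, 0, 0],
    [0, 0, 0]
  ]
}}

```text
t: 6.62
ee_pos: [508.2, 42.5, 103.3]
orientation: [0.0, 0.711, 0.703, 0.0]
force: [-0.0, 0.8, -1.5]
opening: 26.3
```

Run:
```python
from h import *
p,d=grab('wrist');save(p,'w6.png')
z=load('wrist');W=cloud(z)
go([508,42.3,91],89.4,1)
for (u,v) in((321,68),(321,75),(322,118),(322,125),(322,200)):
    print(u,v,W[v,u].round(1))
p,d=grab('side');save(cv2.resize(p[170:320,260:380],(640,800),interpolation=cv2.INTER_CUBIC)[:600],'s6.png')
```

```text
t 6.67 pos [508.3  42.4 103.5] yaw 89.3 open 26.5 F [ 0.8 -0.8 -1.6]
 shift [-0.1 -0.4 12.5] rows 0.3 turn [-4.722  0.743  4.075] rows 50.2
321 68 [509.8 135.1  92.4]
321 75 [509.8 132.5  92.6]
322 118 [510.  116.1 101.8]
322 125 [509.9 113.4 102. ]
322 200 [509.6  81.8 101.8]
```

View pics/w6.png

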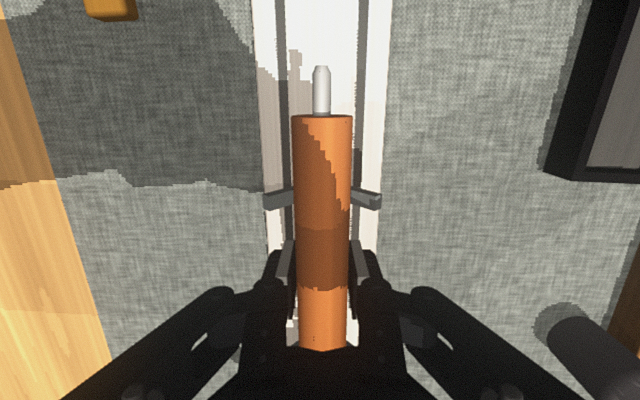

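View pics/s6.png

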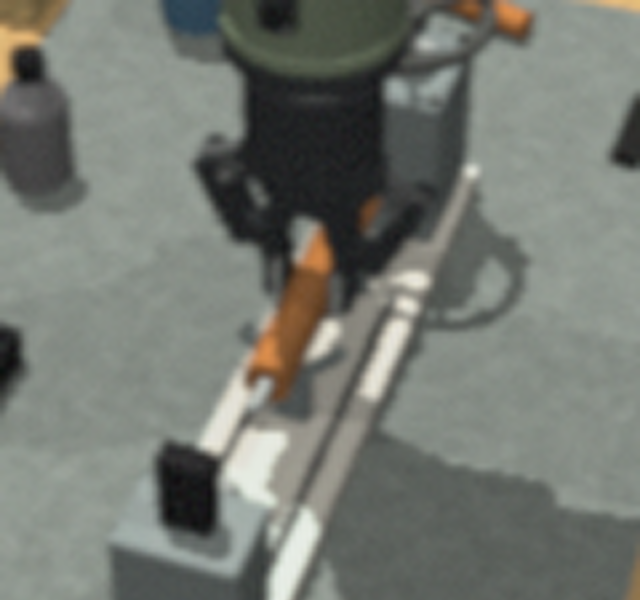

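The roller is centred over the rest, whose ends are at (264,200) and (380,200). Lowering now.

>>> {"op": "send_rows", "data": {
  "fingers": [1, 1, 1, 1, 1],
  "xyz": [
    [0, 0, 5],
    [0, 0, 10],
    [0, 0, 12],
    [0, 0, 12],
    [0, 0, 12]
  ],
  "turn": [
    [0, 0, 0],
    [0, 0, 0],
    [0, 0, 0],
    [0, 0, 0],
    [0, 0, 0]
  ]
}}

```text
t: 7.13
ee_pos: [507.8, 42.4, 90.2]
orientation: [0.0, 0.711, 0.703, 0.0]
force: [2.2, 0.2, -0.7]
opening: 26.5
```

Run:
```python
from h import *
go([508,27,91],89.4)
```

```text
t 7.13 pos [507.8  42.4  90.2] yaw 89.3 open 26.5 F [ 2.2  0.2 -0.7]
 shift [-15.4   0.3  -0.8] rows 0.4 turn [ 0.    -0.    -0.002] rows 0.0
```

>>> {"op": "send_rows", "data": {
  "fingers": [1, 1, 1, 1, 1],
  "xyz": [
    [-2, 0, 0.5],
    [-4, 0, 0.5],
    [-6, 0, 0.5],
    [-8, 0, 0.5],
    [-8, 0, 0.5]
  ],
  "turn": [
    [0, 0, 0],
    [0, 0, 0],
    [0, 0, 0],
    [0, 0, 0],
    [0, 0, 0]
  ]
}}

```text
t: 7.55
ee_pos: [507.9, 33.9, 89.9]
orientation: [0.0, 0.712, 0.703, 0.0]
force: [4.1, -0.5, 1.7]
opening: 27.0
```

>>> {"op": "send_rows", "data": {
  "fingers": [1, 1, 1, 1, 1],
  "xyz": [
    [-2, 0, 0],
    [-4, 0, 0],
    [-6, 0, 0],
    [-6, 0, 0],
    [-6, 0, 0]
  ],
  "turn": [
    [0, 0, 0],
    [0, 0, 0],
    [0, 0, 0],
    [0, 0, 0],
    [0, 0, 0]
  ]
}}

```text
t: 7.97
ee_pos: [507.8, 28.0, 89.9]
orientation: [0.0, 0.711, 0.703, 0.0]
force: [4.9, -0.4, 2.8]
opening: 26.8
```

Run:
```python
from h import *
go([508,27,91],89.4)
```

```text
t 7.97 pos [507.8  28.   89.9] yaw 89.3 open 26.8 F [ 4.9 -0.4  2.8]
 shift [-1.   0.2 -1.1] rows 0.0 turn [ 0.001  0.    -0.002] rows 0.0
```

No resistance in y, so the pin is inside the head cup. Releasing and lifting.

>>> {"op": "send_rows", "data": {
  "fingers": [-1, -1, -1, -1, -1],
  "xyz": [
    [0, 0, 0],
    [0, 0, 0],
    [0, 0, 0],
    [0, 0, 0],
    [0, 0, 0]
  ],
  "turn": [
    [0, 0, 0],
    [0, 0, 0],
    [0, 0, 0],
    [0, 0, 0],
    [0, 0, 0]
  ]
}}

```text
t: 8.38
ee_pos: [507.2, 28.3, 89.6]
orientation: [-0.0, 0.711, 0.703, -0.0]
force: [0.6, -0.0, -0.5]
opening: 84.5
```

>>> {"op": "send_rows", "data": {
  "fingers": [-1, -1, -1, -1, -1],
  "xyz": [
    [0, 0, -40],
    [0, 0, -80],
    [0, 0, -120],
    [0, 0, -120],
    [0, 0, -120]
  ],
  "turn": [
    [0, 0, 0],
    [0, 0, 0],
    [0, 0, 0],
    [0, 0, 0],
    [0, 0, 0]
  ]
}}

```text
t: 8.8
ee_pos: [508.3, 28.2, 211.7]
orientation: [0.001, 0.712, 0.703, 0.001]
force: [-0.1, -0.4, 0.0]
opening: 85.3
```

Run:
```python
from h import *
p,d=grab('wrist');save(p,'w7.png')
z=load('wrist');W=cloud(z)
p,d=grab('side');save(cv2.resize(p[150:320,240:400],(560,595),interpolation=cv2.INTER_CUBIC),'s7.png')
go([507,215,200],89.4)
M=(W[...,2]>60)&(W[...,2]<200);
hi=np.where(M); 
np.set_printoptions(suppress=True)
# tail grip top
for lo,hi in((92,120),(130,170)):
    M=(W[...,2]>lo)&(W[...,2]<hi)&(abs(W[...,0]-507)<40)&(W[...,1]>150)&(W[...,1]<280)
    P=W[M]; print(len(P)); 
    if len(P): print(P.min(0),P.max(0),P.mean(0))
```

```text
t 8.90 pos [507.1  28.1 209.3] yaw 89.3 open 84.9 F [ 0.1 -0.2 -0.5]
 shift [186.9  -2.4   9.2] rows 4.5 turn [-0.001  0.    -0.002] rows 0.0
0
0
```

View pics/w7.png

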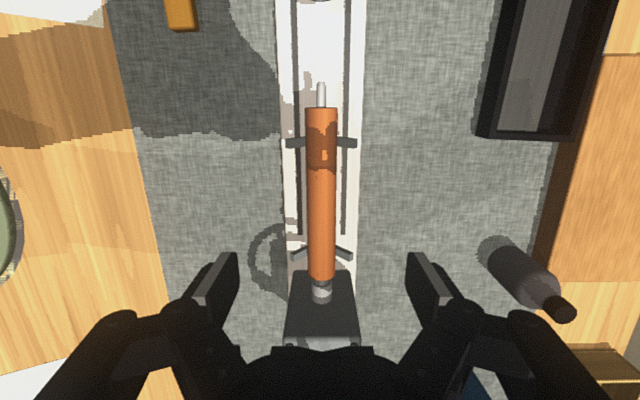

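View pics/s7.png

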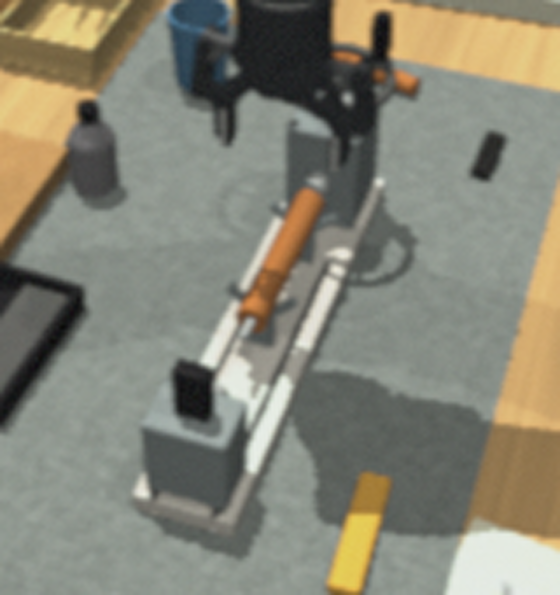

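The roller lies in both rests with its pin at the head cup (wrist view (320,290)). Moving to the tailstock.

>>> {"op": "send_rows", "data": {
  "fingers": [-1, -1, -1, -1, -1],
  "xyz": [
    [40, -1, 0],
    [80, -1, 0],
    [120, -2, 0],
    [150, -2, 0],
    [150, -2, 0]
  ],
  "turn": [
    [0, 0, 0],
    [0, 0, 0],
    [0, 0, 0],
    [0, 0, 0],
    [0, 0, 0]
  ]
}}

```text
t: 9.32
ee_pos: [505.8, 184.9, 208.5]
orientation: [-0.002, 0.709, 0.705, 0.0]
force: [-0.7, 0.9, 0.3]
opening: 85.5
```

Run:
```python
from h import *
p,d=grab('wrist');save(p,'w8.png')
z=load('wrist');W=cloud(z)
go([507,227,135],89.4)
for lo,hi in((92,105),(120,170)):
    M=(W[...,2]>lo)&(W[...,2]<hi)&(abs(W[...,0]-507)<50)&(W[...,1]>150)&(W[...,1]<280)
    P=W[M]; print(len(P)); 
    if len(P): print(P.min(0),P.max(0),P.mean(0))
```

```text
t 9.37 pos [506.1 181.6 208.2] yaw 89.6 open 85.3 F [-0.4 -0.6 -0.3]
 shift [45.4  0.8 73.3] rows 2.1 turn [-0.003 -0.001  0.004] rows 0.0
3999
[475.52903386 200.65716706  92.03170799] [545.69404495 251.16585876 104.85386747] [510.44307121 230.88758891  99.34915308]
1415
[495.88541863 218.48728194 120.00835023] [525.75571953 234.21656365 150.75814639] [510.64859764 227.98514662 145.69680819]
```

View pics/w8.png

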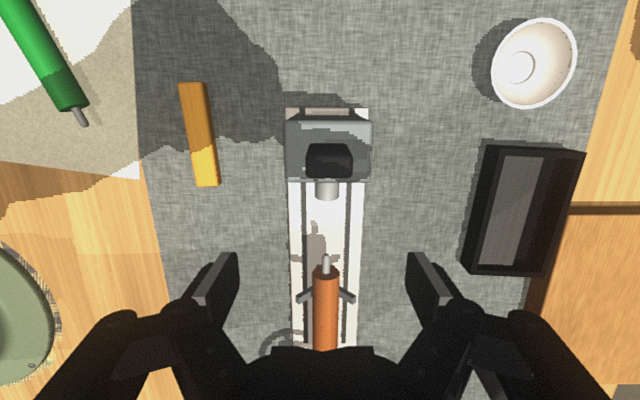

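The tailstock grip is at (329,160) in the wrist view, and its world position is about (509,227), top at z≈149.

>>> {"op": "send_rows", "data": {
  "fingers": [-1, -1, -1, -1, -1],
  "xyz": [
    [35, 3, 20],
    [45, 3, 45],
    [45, 3, 74],
    [45, 3, 74],
    [45, 3, 74]
  ],
  "turn": [
    [0, 0, 0],
    [0, 0, 0],
    [0, 0, 0],
    [0, 0, 0],
    [0, 0, 0]
  ]
}}

```text
t: 9.78
ee_pos: [510.0, 222.0, 134.4]
orientation: [-0.001, 0.711, 0.703, -0.002]
force: [0.1, 0.4, 0.4]
opening: 85.3
```

>>> {"op": "send_rows", "data": {
  "fingers": [1, 1, 1, 1, 1],
  "xyz": [
    [0, 0, 0],
    [0, 0, 0],
    [0, 0, 0],
    [0, 0, 0],
    [0, 0, 0]
  ],
  "turn": [
    [0, 0, 0],
    [0, 0, 0],
    [0, 0, 0],
    [0, 0, 0],
    [0, 0, 0]
  ],
  "force": 40
}}

```text
t: 10.2
ee_pos: [510.1, 223.3, 136.7]
orientation: [-0.0, 0.711, 0.703, -0.0]
force: [5.2, -3.4, 17.0]
opening: 29.3
```

Run:
```python
from h import *
go([507,150,135],89.4)
```

```text
t 10.20 pos [510.1 223.3 136.7] yaw 89.3 open 29.3 F [ 5.2 -3.4 17. ]
 shift [-73.4  -2.2   1.7] rows 1.8 turn [-0.001  0.    -0.002] rows 0.0
```

>>> {"op": "send_rows", "data": {
  "fingers": [1, 1, 1, 1, 1],
  "xyz": [
    [-5, 0, -1],
    [-12, 0, -1],
    [-20, 0, -1],
    [-28, 0, -1],
    [-36, 0, -1]
  ],
  "turn": [
    [0, 0, 0],
    [0, 0, 0],
    [0, 0, 0],
    [0, 0, 0],
    [0, 0, 0]
  ]
}}

```text
t: 10.62
ee_pos: [509.8, 186.7, 136.7]
orientation: [-0.0, 0.711, 0.703, -0.0]
force: [-5.8, 2.2, -2.7]
opening: 29.5
```

>>> {"op": "send_rows", "data": {
  "fingers": [1, 1, 1, 1, 1],
  "xyz": [
    [-8, 0, 0],
    [-14, 0, 0],
    [-20, 0, 0],
    [-25, 0, 0],
    [-30, 0, 0]
  ],
  "turn": [
    [0, 0, 0],
    [0, 0, 0],
    [0, 0, 0],
    [0, 0, 0],
    [0, 0, 0]
  ]
}}

```text
t: 11.03
ee_pos: [509.5, 156.6, 136.8]
orientation: [-0.0, 0.711, 0.703, -0.0]
force: [-5.1, 2.7, -2.7]
opening: 29.7
```

Run:
```python
from h import *
go([507,147,135],89.4)
p,d=grab('wrist');save(p,'w9.png')
p,d=grab('side');save(cv2.resize(p[150:320,240:400],(560,595),interpolation=cv2.INTER_CUBIC),'s9.png')
```

```text
t 11.03 pos [509.5 156.6 136.8] yaw 89.3 open 29.7 F [-5.1  2.7 -2.7]
 shift [-9.6 -2.3  1.8] rows 0.2 turn [-0.001  0.    -0.002] rows 0.0
```

View pics/s9.png

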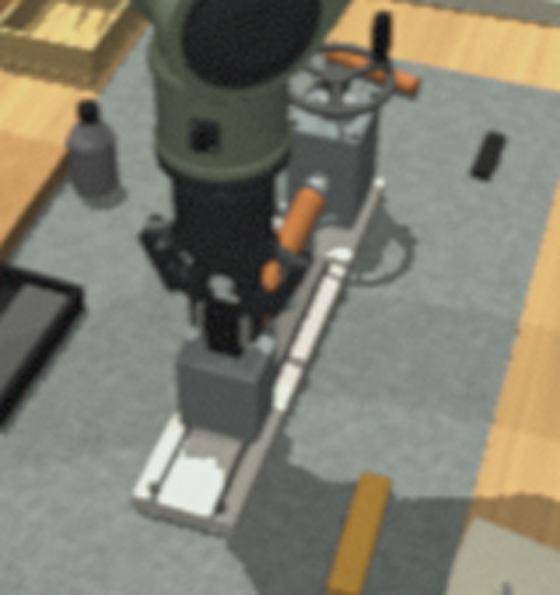

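The tailstock moves freely. The last part goes in small steps, watching the force.

>>> {"op": "send_rows", "data": {
  "fingers": [1, 1, 1, 1],
  "xyz": [
    [-2, 0, 0],
    [-4, 0, 0],
    [-6, 0, 0],
    [-6, 0, 0]
  ],
  "turn": [
    [0, 0, 0],
    [0, 0, 0],
    [0, 0, 0],
    [0, 0, 0]
  ]
}}

```text
t: 11.47
ee_pos: [509.4, 150.4, 136.8]
orientation: [-0.0, 0.712, 0.703, -0.001]
force: [-5.9, -0.3, -1.6]
opening: 29.7
```

>>> {"op": "send_rows", "data": {
  "fingers": [1, 1, 1, 1],
  "xyz": [
    [-1, 0, 0],
    [-2, 0, 0],
    [-3, 0, 0],
    [-3, 0, 0]
  ],
  "turn": [
    [0, 0, 0],
    [0, 0, 0],
    [0, 0, 0],
    [0, 0, 0]
  ]
}}

```text
t: 11.8
ee_pos: [509.4, 147.8, 136.8]
orientation: [-0.0, 0.711, 0.703, -0.0]
force: [-4.4, 2.5, -2.6]
opening: 29.4
```

>>> {"op": "send_rows", "data": {
  "fingers": [1, 1, 1],
  "xyz": [
    [-1, 0, 0],
    [-2, 0, 0],
    [-2, 0, 0]
  ],
  "turn": [
    [0, 0, 0],
    [0, 0, 0],
    [0, 0, 0]
  ]
}}

```text
t: 12.05
ee_pos: [509.4, 145.8, 136.7]
orientation: [-0.0, 0.711, 0.703, -0.0]
force: [-4.7, 2.3, -3.0]
opening: 29.4
```

>>> {"op": "send_rows", "data": {
  "fingers": [1, 1, 1],
  "xyz": [
    [-1, 0, 0],
    [-2, 0, 0],
    [-2, 0, 0]
  ],
  "turn": [
    [0, 0, 0],
    [0, 0, 0],
    [0, 0, 0]
  ]
}}

```text
t: 12.3
ee_pos: [509.4, 145.5, 136.8]
orientation: [-0.001, 0.711, 0.703, 0.001]
force: [-3.8, 12.1, -7.3]
opening: 29.8
```

>>> {"op": "send_rows", "data": {
  "fingers": [1, 1, 1],
  "xyz": [
    [-1, 0, 0],
    [-1, 0, 0],
    [-1, 0, 0]
  ],
  "turn": [
    [0, 0, 0],
    [0, 0, 0],
    [0, 0, 0]
  ]
}}

```text
t: 12.55
ee_pos: [509.4, 145.5, 136.8]
orientation: [-0.001, 0.711, 0.703, 0.001]
force: [-3.8, 18.0, -11.0]
opening: 29.6
```

>>> {"op": "send_rows", "data": {
  "fingers": [1, 1, 1],
  "xyz": [
    [-1, 0, 0],
    [-1, 0, 0],
    [-1, 0, 0]
  ],
  "turn": [
    [0, 0, 0],
    [0, 0, 0],
    [0, 0, 0]
  ]
}}

```text
t: 12.8
ee_pos: [509.3, 145.4, 136.8]
orientation: [-0.002, 0.711, 0.704, 0.002]
force: [-2.9, 22.4, -12.2]
opening: 29.3
```

Hard stop after 77.8 mm of travel, against an estimated 76. I'll relax the push, release and check.

>>> {"op": "send_rows", "data": {
  "fingers": [1, 1, -1, -1, -1],
  "xyz": [
    [2, 0, 0],
    [3, 0, 0],
    [3, 0, 0],
    [3, 0, 0],
    [3, 0, 0]
  ],
  "turn": [
    [0, 0, 0],
    [0, 0, 0],
    [0, 0, 0],
    [0, 0, 0],
    [0, 0, 0]
  ]
}}

```text
t: 13.22
ee_pos: [510.3, 144.8, 137.0]
orientation: [0.0, 0.712, 0.703, 0.0]
force: [-0.3, -0.2, -0.7]
opening: 65.1
```

>>> {"op": "send_rows", "data": {
  "fingers": [-1, -1, -1, -1, -1],
  "xyz": [
    [0, 0, 0],
    [0, 0, 0],
    [0, 0, -40],
    [0, 0, -80],
    [0, 0, -120]
  ],
  "turn": [
    [0, 0, 0],
    [0, 0, 0],
    [0, 0, 0],
    [0, 0, 0],
    [0, 0, 0]
  ]
}}

```text
t: 13.63
ee_pos: [509.4, 145.3, 258.2]
orientation: [-0.001, 0.711, 0.703, -0.0]
force: [0.3, 0.2, 1.0]
opening: 85.3
```

Run:
```python
from h import *
go([504,0,260],89.4)
```

```text
t 13.63 pos [509.4 145.3 258.2] yaw 89.3 open 85.3 F [0.3 0.2 1. ]
 shift [-145.3   -3.7   -1.9] rows 3.5 turn [-0.001 -0.    -0.001] rows 0.0
```

>>> {"op": "send_rows", "data": {
  "fingers": [-1, -1, -1, -1, -1],
  "xyz": [
    [-40, 0, -20],
    [-80, 0, -30],
    [-120, 0, -30],
    [-150, 0, -30],
    [-150, 0, -30]
  ],
  "turn": [
    [0, 0, 0],
    [0, 0, 0],
    [0, 0, 0],
    [0, 0, 0],
    [0, 0, 0]
  ]
}}

```text
t: 14.05
ee_pos: [507.9, -11.4, 286.9]
orientation: [0.001, 0.714, 0.7, -0.001]
force: [0.2, -0.8, 0.3]
opening: 85.5
```

>>> {"op": "send_rows", "data": {
  "fingers": [-1, -1],
  "xyz": [
    [0, 0, 0],
    [0, 0, 0]
  ],
  "turn": [
    [0, 0, 0],
    [0, 0, 0]
  ]
}}

```text
t: 14.22
ee_pos: [508.1, -4.4, 286.8]
orientation: [-0.0, 0.711, 0.703, 0.0]
force: [0.1, 0.5, 0.3]
opening: 85.3
```

Run:
```python
from h import *
p,d=grab('wrist');save(p,'w10.png')
p,d=grab('top')
save(cv2.resize(p[150:230,210:400],(798,336),interpolation=cv2.INTER_CUBIC),'t10.png')
z=load('wrist');W=cloud(z)
M=(W[...,2]>82)&(W[...,2]<95)&(abs(W[...,0]-508)<22)&(W[...,1]<110)&(W[...,1]>-80)
v,u=np.where(M);print(v.min(),v.max(),u.min(),u.max())
P=W[M];q=P[P[:,2]>86];print(P.min(0),P.max(0),q.mean(0));e=np.polyfit(q[:,1],q[:,0],1);print(e)
M=(W[...,2]>60)&(W[...,2]<84)&(abs(W[...,0]-508)<45)
P=W[M];a=P[(abs(P[:,0]-509)>22)&(P[:,1]>50)&(P[:,1]<95)];print(a.mean(0),a.min(0),a.max(0))
M=(W[...,2]>94)&(W[...,2]<105)&(abs(W[...,0]-508)<45)&(W[...,1]>50)
P=W[M];print(P.min(0),P.max(0))
```

```text
63 234 309 332
[495.58324093 -79.82039541  82.00084784] [520.63137151 109.97600596  90.62872884] [508.45997622  24.15866303  87.69853282]
[9.63964494e-03 5.08227095e+02]
[508.61478351  73.18915735  79.42971024] [477.9218611   69.23976237  75.75519751] [540.02550968  77.02521635  82.76432451]
[474.65948927 123.11221786  94.03421344] [544.72234248 161.3788079  104.8237998 ]
```

View pics/w10.png

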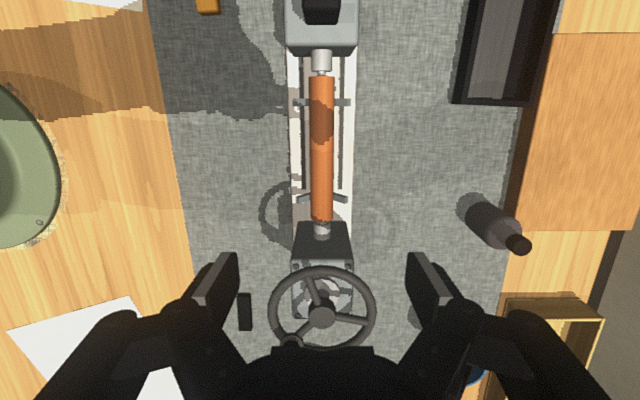

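View pics/t10.png

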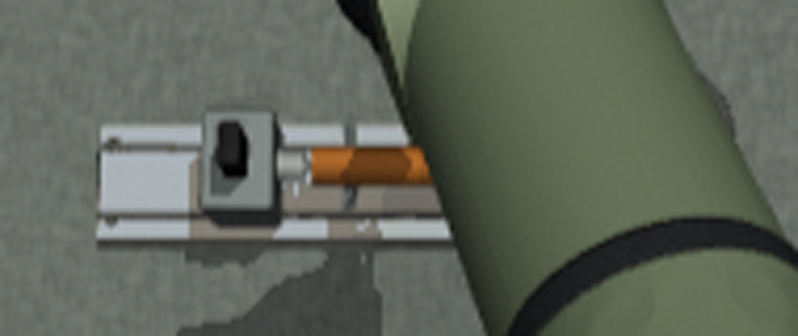

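Run:
```python
from h import *
z=load('wrist');W=cloud(z);p=z['p']
for v in list(range(62,82))+list(range(214,236)): print(v,p[v,321],W[v,321].round(1))
save(cv2.resize(p[40:250,270:370],(381,800),interpolation=cv2.INTER_CUBIC)[:600],'c10.png')
save(cv2.resize(p[40:250,270:370],(285,600),interpolation=cv2.INTER_CUBIC),'c10.png')
```

```text
62 [231 228 220] [509.5 110.8  85.7]
63 [231 228 221] [509.5 109.9  85.3]
64 [231 229 221] [509.5 109.   85.7]
65 [231 231 224] [509.5 108.   85.6]
66 [232 229 224] [509.5 107.1  86.3]
67 [232 231 225] [509.5 106.2  85.5]
68 [235 234 228] [509.5 105.2  86. ]
69 [234 233 223] [509.5 104.3  86.6]
70 [181 176 169] [509.4 103.6  83. ]
71 [220 220 212] [509.4 103.1  78.5]
72 [240 238 232] [509.4 102.   79.9]
73 [224 224 216] [509.4 101.2  77.7]
74 [171 175 168] [509.4 100.2  78.9]
75 [138 131 125] [509.4  99.3  78.3]
76 [205 130  88] [509.4  97.7  88. ]
77 [224 135  78] [509.4  96.7  87.8]
78 [223 139  81] [509.3  95.9  86.8]
79 [222 140  78] [509.3  94.8  88.4]
80 [222 137  75] [509.3  93.9  87.8]
81 [222 138  81] [509.3  93.   87.2]
214 [209 127  72] [507.5 -51.9  88.2]
215 [209 129  72] [507.5 -53.4  87.7]
216 [206 125  69] [507.5 -54.3  88.5]
217 [208 125  70] [507.5 -55.4  89.1]
218 [207 125  72] [507.4 -56.8  88.7]
219 [150  86  49] [507.4 -58.   88.8]
220 [127  77  50] [507.4 -59.5  88.3]
221 [126  77  52] [507.4 -61.2  87.3]
222 [117 103  98] [507.3 -66.1  79.1]
223 [119 119 115] [507.3 -67.6  78.8]
224 [96 92 87] [507.2 -69.1  78.4]
225 [88 87 81] [507.3 -67.9  83.9]
226 [140 135 128] [507.3 -68.1  86.4]
227 [188 185 177] [507.3 -69.6  86. ]
228 [200 196 188] [nan nan nan]
229 [198 195 186] [507.2 -72.3  85.7]
230 [197 194 187] [507.2 -73.6  85.9]
231 [199 195 185] [507.2 -74.4  87. ]
232 [200 197 188] [507.2 -76.3  85.6]
233 [202 200 189] [507.2 -77.7  85.5]
234 [185 181 172] [507.1 -79.8  84. ]
235 [134 131 123] [507.1 -80.   86.2]
```

View pics/c10.png

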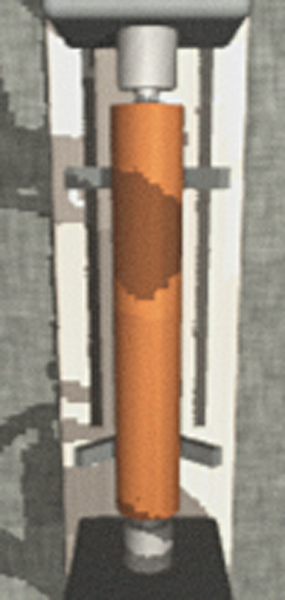

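Both pins are in their cups. The rims are at y=104 and −67.8, so 172 mm apart as specified, and the roller ends at 98.3 and −61.8 put it centred. The wheel comes next, so I move back to see the handle.

>>> {"op": "send_rows", "data": {
  "fingers": [-1, -1, -1, -1, -1],
  "xyz": [
    [-40, -3, -10],
    [-80, -5, -20],
    [-105, -8, -30],
    [-105, -8, -30],
    [-105, -8, -30]
  ],
  "turn": [
    [0, 0, 0],
    [0, 0, 0],
    [0, 0, 0],
    [0, 0, 0],
    [0, 0, 0]
  ]
}}

```text
t: 14.73
ee_pos: [499.0, -109.9, 317.0]
orientation: [0.0, 0.712, 0.702, 0.0]
force: [0.4, 1.3, -0.3]
opening: 85.4
```

Run:
```python
from h import *
p,d=grab('wrist');save(p,'w11.png')
z=load('wrist');W=cloud(z)
go([471,-158,260],89.4)
for lo,hi in((158,176),(190,235)):
    M=(W[...,2]>lo)&(W[...,2]<hi)&(abs(W[...,0]-505)<75)&(abs(W[...,1]+127)<75)
    P=W[M];print(len(P),P.min(0),P.max(0),P.mean(0));print(cv2.minEnclosingCircle(P[:,:2].astype(np.float32)), np.median(P,0))
```

```text
t 14.78 pos [ 499.  -108.7  316.8] yaw 89.4 open 85.2 F [-0.2  0.6 -0.1]
 shift [-49.6 -27.5  56.7] rows 1.9 turn [ 0.    -0.    -0.001] rows 0.0
4475 [ 452.66585712 -181.2859188   158.10395442] [561.73307594 -72.61926392 175.36472599] [ 507.9122228  -122.7538734   168.89485277]
((506.42694091796875, -128.0634307861328), 55.55860900878906) [ 505.84280847 -124.38140673  169.0074093 ]
703 [ 465.32116927 -168.73969576  190.1345945 ] [ 485.67243736 -149.90197229  224.32088438] [ 476.38302703 -156.24465921  212.5660616 ]
((475.6357116699219, -160.03443908691406), 10.389174461364746) [ 476.47266047 -155.07037013  216.03887039]
```

View pics/w11.png

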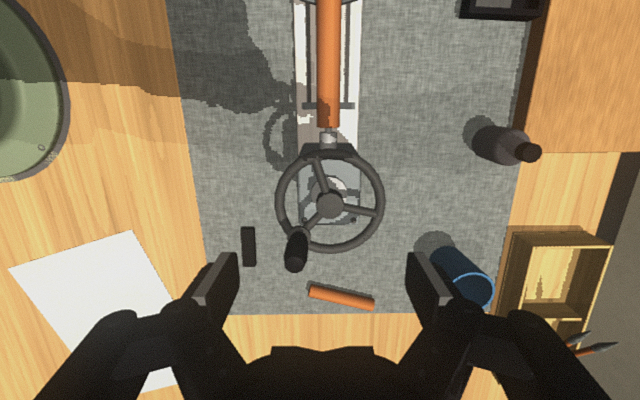

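The handle top is at (296,262) below-left of the hub (330,205). That gives handle ≈(475,−160), axis ≈(506,−128) and wheel ≈3.95 rad.

>>> {"op": "send_rows", "data": {
  "fingers": [-1, -1, -1, -1, -1],
  "xyz": [
    [-30, -16, 20],
    [-52, -24, 50],
    [-52, -24, 70],
    [-52, -24, 80],
    [-52, -24, 80]
  ],
  "turn": [
    [0, 0, 0],
    [0, 0, 0],
    [0, 0, 0],
    [0, 0, 0],
    [0, 0, 0]
  ]
}}

```text
t: 15.2
ee_pos: [473.9, -159.4, 235.0]
orientation: [-0.002, 0.71, 0.704, -0.0]
force: [0.2, 0.8, 0.2]
opening: 85.5
```

Run:
```python
from h import *
p,d=grab('wrist');save(p,'w12.png')
p,d=grab('side');save(cv2.resize(p[130:220,290:390],(666,600),interpolation=cv2.INTER_CUBIC),'s12.png')
go([474.5,-160.3,206],89.4)
```

```text
t 15.30 pos [ 475.1 -159.7  237.3] yaw 89.5 open 85.6 F [-0.1 -0.6  0.4]
 shift [-0.6 -0.6 31.3] rows 0.8 turn [ 0.    -0.001  0.001] rows 0.0
```

View pics/w12.png

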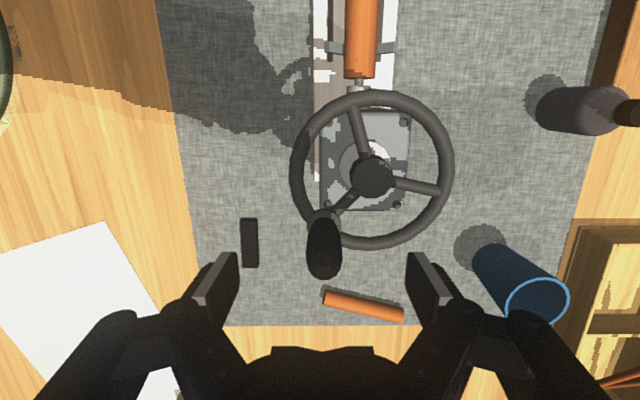

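View pics/s12.png

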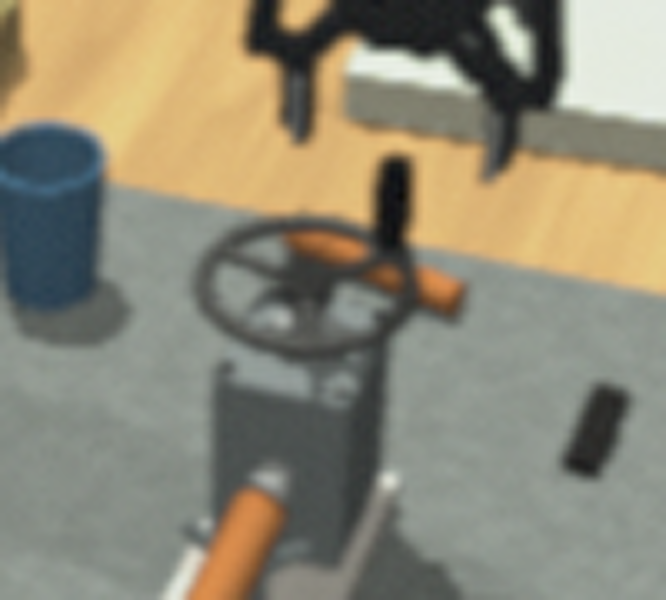

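The handle, at column 323, is midway between the jaw tips (228/418). Descending to grip.

>>> {"op": "send_rows", "data": {
  "fingers": [-1, -1, -1, -1, -1],
  "xyz": [
    [0, 0, 15],
    [0, 0, 31],
    [0, 0, 31],
    [0, 0, 31],
    [0, 0, 31]
  ],
  "turn": [
    [0, 0, 0],
    [0, 0, 0],
    [0, 0, 0],
    [0, 0, 0],
    [0, 0, 0]
  ]
}}

```text
t: 15.72
ee_pos: [475.1, -160.8, 207.1]
orientation: [0.001, 0.711, 0.703, 0.0]
force: [0.1, 0.0, 0.6]
opening: 85.4
```

>>> {"op": "send_rows", "data": {
  "fingers": [1, 1, 1, 1, 1],
  "xyz": [
    [0, 0, 0],
    [0, 0, 0],
    [0, 0, 0],
    [0, 0, 0],
    [0, 0, 0]
  ],
  "turn": [
    [0, 0, 0],
    [0, 0, 0],
    [0, 0, 0],
    [0, 0, 0],
    [0, 0, 0]
  ],
  "force": 40
}}

```text
t: 16.13
ee_pos: [474.3, -161.3, 206.0]
orientation: [0.0, 0.711, 0.703, 0.0]
force: [-0.2, 0.5, -0.1]
opening: 25.7
```

>>> {"op": "send_rows", "data": {
  "fingers": [1, 1],
  "xyz": [
    [0, 0, 0],
    [0, 0, 0]
  ],
  "turn": [
    [0, 0, 0],
    [0, 0, 0]
  ]
}}

```text
t: 16.3
ee_pos: [474.5, -161.2, 206.0]
orientation: [0.0, 0.711, 0.703, 0.0]
force: [0.6, 0.9, 4.9]
opening: 19.7
```

Run:
```python
from h import *
go([474.5,-160.3,206],89.4)
```

```text
t 16.30 pos [ 474.5 -161.2  206. ] yaw 89.3 open 19.7 F [0.6 0.9 4.9]
 shift [ 0.9 -0.   0. ] rows 0.0 turn [ 0.001 -0.    -0.002] rows 0.0
```

```bash
cat >> h.py <<'E'
C=np.array([506.2,-127.9]); RAD=46
def arc(phis):
    s,p,R=pose(); v=p[:2]-C
    print('t %.2f pos %s r %.1f phi %.1f open %.1f F %s'%(s['t'],p.round(1),np.hypot(*v),np.degrees(np.arctan2(v[1],v[0])),s['opening'],np.round(s['force'],1)))
    for f in phis:
        a=np.radians(f); X=np.array([C[0]+RAD*np.cos(a),C[1]+RAD*np.sin(a),206.])
        print(f,R.inv().apply(X-p).round(1))
E
python3 -c "
from h import *
arc([212,197,182,167,152])"
```

```text
t 16.30 pos [ 474.5 -161.2  206. ] r 46.0 phi -133.6 open 19.7 F [0.6 0.9 4.9]
212 [ 8.8 -7.4  0. ]
197 [ 19.7 -12.6   0. ]
182 [ 31.5 -14.7   0. ]
167 [ 43.5 -13.7   0. ]
152 [54.8 -9.6  0. ]
```

>>> {"op": "send_rows", "data": {
  "fingers": [1, 1, 1, 1, 1],
  "xyz": [
    [9, -7.5, 0],
    [19.7, -12.6, 0],
    [31.5, -14.7, 0],
    [43.5, -13.7, 0],
    [55, -9.6, 0]
  ],
  "turn": [
    [0, 0, 0],
    [0, 0, 0],
    [0, 0, 0],
    [0, 0, 0],
    [0, 0, 0]
  ]
}}

```text
t: 16.72
ee_pos: [465.7, -106.1, 206.1]
orientation: [0.001, 0.711, 0.703, 0.0]
force: [11.7, -10.1, -2.6]
opening: 19.6
```

```bash
python3 -c "
from h import *
arc([137,122,107,92,77])"
```

```text
t 16.72 pos [ 465.7 -106.1  206.1] r 46.0 phi 151.6 open 19.6 F [ 11.7 -10.1  -2.6]
137 [9.6 6.7 0.1]
122 [17.4 15.9  0.1]
107 [22.5 26.7  0.1]
92 [24.6 38.6  0.1]
77 [23.6 50.5  0.2]
```

```bash
sed -i 's/C=np.array(.*); RAD/C=np.array([507.2,-128.4]); RAD/' h.py; python3 -c "
from h import *
arc([137,122,107,92,77])"
```

```text
t 16.72 pos [ 465.7 -106.1  206.1] r 47.1 phi 151.7 open 19.6 F [ 11.7 -10.1  -2.6]
137 [9.1 7.7 0.1]
122 [16.9 16.9  0.1]
107 [22.  27.7  0.1]
92 [24.1 39.6  0.1]
77 [23.1 51.5  0.2]
```

>>> {"op": "send_rows", "data": {
  "fingers": [1, 1, 1, 1, 1],
  "xyz": [
    [9, 7.7, 0],
    [17, 17, 0],
    [22, 27.7, 0],
    [24, 39.6, 0],
    [23, 51.5, 0]
  ],
  "turn": [
    [0, 0, 0],
    [0, 0, 0],
    [0, 0, 0],
    [0, 0, 0],
    [0, 0, 0]
  ]
}}

```text
t: 17.13
ee_pos: [517.5, -83.2, 206.0]
orientation: [-0.0, 0.711, 0.703, -0.0]
force: [-4.3, -8.8, 9.5]
opening: 19.9
```

```bash
python3 -c "
from h import *
arc([65,50,36,22,10])"
```

```text
t 17.13 pos [517.5 -83.2 206. ] r 46.4 phi 77.2 open 19.9 F [-4.3 -8.8  9.5]
65 [-3.4  9.2 -0. ]
50 [-9.8 19.4 -0. ]
36 [-17.9  27.1  -0. ]
22 [-27.6  32.7  -0. ]
10 [-36.9  35.4  -0. ]
```

>>> {"op": "send_rows", "data": {
  "fingers": [1, 1, 1, 1, 1],
  "xyz": [
    [-4, 9.2, 0],
    [-10.4, 19.2, 0],
    [-18.5, 27, 0],
    [-28, 32.3, 0],
    [-37.5, 35, 0]
  ],
  "turn": [
    [0, 0, 0],
    [0, 0, 0],
    [0, 0, 0],
    [0, 0, 0],
    [0, 0, 0]
  ]
}}

```text
t: 17.55
ee_pos: [552.1, -121.4, 206.0]
orientation: [-0.0, 0.711, 0.703, -0.0]
force: [-6.6, 2.2, 10.9]
opening: 19.7
```

```bash
sed -i 's/C=np.array(.*); RAD/C=np.array([507,-129]); RAD/' h.py; python3 -c "
from h import *
arc([5,0,-3])"
```

```text
t 17.55 pos [ 552.1 -121.4  206. ] r 45.8 phi 9.5 open 19.7 F [-6.6  2.2 10.9]
5 [-3.5  0.7 -0. ]
0 [-7.6  1.  -0. ]
-3 [-10.    0.9  -0. ]
```

>>> {"op": "send_rows", "data": {
  "fingers": [1, 1, 1, 1],
  "xyz": [
    [-3, 0, 0],
    [-6, 0.2, 0],
    [-8, 0.2, 0],
    [-8, 0.2, 0]
  ],
  "turn": [
    [0, 0, 0],
    [0, 0, 0],
    [0, 0, 0],
    [0, 0, 0]
  ]
}}

```text
t: 17.88
ee_pos: [552.4, -128.6, 206.1]
orientation: [-0.0, 0.711, 0.703, 0.001]
force: [2.0, 5.2, 5.5]
opening: 19.8
```

>>> {"op": "send_rows", "data": {
  "fingers": [1, 1, 1, 1],
  "xyz": [
    [-1, 0, 0],
    [-2, 0, 0],
    [-2, 0, 0],
    [-2, 0, 0]
  ],
  "turn": [
    [0, 0, 0],
    [0, 0, 0],
    [0, 0, 0],
    [0, 0, 0]
  ]
}}

```text
t: 18.22
ee_pos: [552.5, -128.8, 206.1]
orientation: [-0.001, 0.711, 0.704, 0.001]
force: [1.4, 13.3, 6.5]
opening: 19.5
```

>>> {"op": "send_rows", "data": {
  "fingers": [1, 1, 1],
  "xyz": [
    [-1, 0, 0],
    [-1, 0, 0],
    [-1, 0, 0]
  ],
  "turn": [
    [0, 0, 0],
    [0, 0, 0],
    [0, 0, 0]
  ]
}}

```text
t: 18.47
ee_pos: [552.4, -128.9, 206.0]
orientation: [-0.001, 0.71, 0.704, 0.002]
force: [1.0, 18.8, 7.7]
opening: 19.7
```

```bash
python3 -c "
from h import *
p,d=grab('side');save(cv2.resize(p[130:300,250:390],(494,600),interpolation=cv2.INTER_CUBIC),'s13.png')
arc([0,22.5,45,67.5,90])"
```

```text
t 18.52 pos [ 552.5 -128.9  206. ] r 45.5 phi 0.1 open 19.6 F [-0.5 19.3  6.4]
0 [-0.1  0.5  0. ]
22.5 [17.5 -3.1  0.1]
45 [ 32.3 -13.2   0.2]
67.5 [ 42.1 -28.2   0.2]
90 [ 45.5 -45.9   0.2]
```

View pics/s13.png

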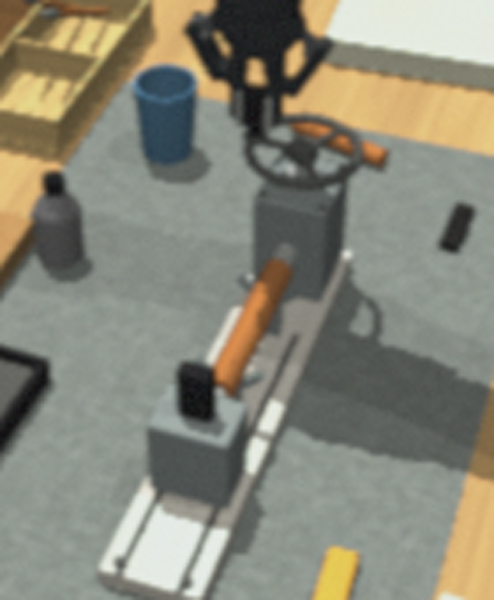

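Tangential force rose to 19 N with no motion at handle angle about 0°, so the wheel is at its stop. Now the two turns counter-clockwise, in quarter-turn calls.

>>> {"op": "send_rows", "data": {
  "fingers": [1, 1, 1, 1, 1],
  "xyz": [
    [17, -2.3, 0],
    [30, -8.8, 0],
    [40.2, -19, 0],
    [46.7, -31.8, 0],
    [49, -46, 0]
  ],
  "turn": [
    [0, 0, 0],
    [0, 0, 0],
    [0, 0, 0],
    [0, 0, 0],
    [0, 0, 0]
  ]
}}

```text
t: 18.93
ee_pos: [506.6, -81.8, 206.1]
orientation: [0.0, 0.711, 0.703, 0.001]
force: [4.0, -10.0, 3.0]
opening: 19.7
```

```bash
sed -i 's/C=np.array(.*); RAD/C=np.array([506.6,-128.4]); RAD/' h.py; python3 -c "
from h import *
arc([108,126,144,162,180])"
```

```text
t 18.93 pos [506.6 -81.8 206.1] r 46.6 phi 89.9 open 19.7 F [  4. -10.   3.]
108 [ -3.  -14.2   0. ]
126 [ -9.6 -27.    0. ]
144 [-19.9 -37.1  -0. ]
162 [-32.8 -43.5  -0. ]
180 [-47.  -45.6  -0. ]
```

>>> {"op": "send_rows", "data": {
  "fingers": [1, 1, 1, 1, 1],
  "xyz": [
    [-3.2, -14.2, 0],
    [-9.8, -27, 0],
    [-20, -36.8, 0],
    [-32.8, -43, 0],
    [-47, -45.2, 0]
  ],
  "turn": [
    [0, 0, 0],
    [0, 0, 0],
    [0, 0, 0],
    [0, 0, 0],
    [0, 0, 0]
  ]
}}

```text
t: 19.35
ee_pos: [460.2, -129.2, 206.1]
orientation: [0.0, 0.711, 0.703, 0.0]
force: [12.6, 2.8, -0.3]
opening: 19.9
```

```bash
python3 -c "
from h import *
arc([198,216,234,252,270])"
```

```text
t 19.35 pos [ 460.2 -129.2  206.1] r 46.4 phi -179.0 open 19.9 F [12.6  2.8 -0.3]
198 [-13.4   2.8   0.1]
216 [-26.2   9.4   0.1]
234 [-36.2  19.7   0.1]
252 [-42.6  32.6   0.1]
270 [-44.7  46.9   0.1]
```

>>> {"op": "send_rows", "data": {
  "fingers": [1, 1, 1, 1, 1],
  "xyz": [
    [-13.4, 3.2, 0],
    [-26, 10, 0],
    [-36, 20, 0],
    [-42.2, 32.8, 0],
    [-44.5, 47, 0]
  ],
  "turn": [
    [0, 0, 0],
    [0, 0, 0],
    [0, 0, 0],
    [0, 0, 0],
    [0, 0, 0]
  ]
}}

```text
t: 19.77
ee_pos: [507.5, -174.4, 206.0]
orientation: [-0.001, 0.711, 0.703, 0.0]
force: [-3.1, 18.6, 9.2]
opening: 19.9
```

```bash
python3 -c "
from h import *
arc([288,306,324,342,360])"
```

```text
t 19.77 pos [ 507.5 -174.4  206. ] r 46.0 phi -88.9 open 19.9 F [-3.1 18.6  9.2]
288 [ 2.4 13.3 -0.1]
306 [ 9.1 26.1 -0. ]
324 [19.4 36.1 -0. ]
342 [32.3 42.5 -0. ]
360 [46.5 44.6 -0. ]
```

>>> {"op": "send_rows", "data": {
  "fingers": [1, 1, 1, 1, 1],
  "xyz": [
    [3.6, 13.5, 0],
    [10.3, 26, 0],
    [20.5, 36, 0],
    [33.4, 42.3, 0],
    [47.5, 44.5, 0]
  ],
  "turn": [
    [0, 0, 0],
    [0, 0, 0],
    [0, 0, 0],
    [0, 0, 0],
    [0, 0, 0]
  ]
}}

```text
t: 20.18
ee_pos: [552.7, -127.5, 205.9]
orientation: [0.0, 0.712, 0.703, -0.0]
force: [-12.7, -3.0, 11.6]
opening: 19.8
```

```bash
python3 -c "
from h import *
arc([18,36,54,72,90])"
```

```text
t 20.18 pos [ 552.7 -127.5  205.9] r 46.1 phi 1.2 open 19.8 F [-12.7  -3.   11.6]
18 [13.3 -2.5 -0.1]
36 [26.  -9.2 -0.1]
54 [ 36.  -19.5  -0.1]
72 [ 42.4 -32.4  -0.1]
90 [ 44.5 -46.7  -0.1]
```

One turn is done (TCP back at the stop position). Second turn.

>>> {"op": "send_rows", "data": {
  "fingers": [1, 1, 1, 1, 1],
  "xyz": [
    [13.5, -3.3, 0],
    [25.5, -10, 0],
    [35.3, -20, 0],
    [41.7, -32.5, 0],
    [44, -46.5, 0]
  ],
  "turn": [
    [0, 0, 0],
    [0, 0, 0],
    [0, 0, 0],
    [0, 0, 0],
    [0, 0, 0]
  ]
}}

```text
t: 20.6
ee_pos: [506.5, -81.8, 206.0]
orientation: [0.0, 0.711, 0.703, 0.001]
force: [3.0, -10.7, 4.0]
opening: 20.0
```

```bash
python3 -c "
from h import *
arc([108,126,144,162,180])"
```

```text
t 20.60 pos [506.5 -81.8 206. ] r 46.6 phi 90.1 open 20.0 F [  3.  -10.7   4. ]
108 [ -3.  -14.1   0. ]
126 [ -9.6 -26.8  -0. ]
144 [-19.9 -36.9  -0. ]
162 [-32.8 -43.3  -0. ]
180 [-47.  -45.4  -0. ]
```

>>> {"op": "send_rows", "data": {
  "fingers": [1, 1, 1, 1, 1],
  "xyz": [
    [-3.6, -14, 0],
    [-10, -26.5, 0],
    [-20, -36.2, 0],
    [-32.8, -42.4, 0],
    [-47, -44.5, 0]
  ],
  "turn": [
    [0, 0, 0],
    [0, 0, 0],
    [0, 0, 0],
    [0, 0, 0],
    [0, 0, 0]
  ]
}}

```text
t: 21.02
ee_pos: [460.3, -129.1, 206.0]
orientation: [-0.0, 0.711, 0.703, -0.0]
force: [9.5, 2.8, 3.9]
opening: 19.7
```

```bash
python3 -c "
from h import *
arc([198,216,234,252,270])"
```

```text
t 21.02 pos [ 460.3 -129.1  206. ] r 46.3 phi -179.2 open 19.7 F [9.5 2.8 3.9]
198 [-13.5   2.7   0. ]
216 [-26.3   9.4   0. ]
234 [-36.3  19.7  -0. ]
252 [-42.7  32.6  -0. ]
270 [-44.8  46.8  -0. ]
```

>>> {"op": "send_rows", "data": {
  "fingers": [1, 1, 1, 1, 1],
  "xyz": [
    [-13.4, 3.2, 0],
    [-25.7, 10, 0],
    [-35.3, 20, 0],
    [-41.5, 32.8, 0],
    [-43.5, 47, 0]
  ],
  "turn": [
    [0, 0, 0],
    [0, 0, 0],
    [0, 0, 0],
    [0, 0, 0],
    [0, 0, 0]
  ]
}}

```text
t: 21.43
ee_pos: [507.7, -174.2, 206.0]
orientation: [-0.0, 0.712, 0.702, -0.0]
force: [-3.2, 12.5, 9.2]
opening: 19.9
```

```bash
python3 -c "
from h import *
arc([288,306,324,342,360])"
```

```text
t 21.43 pos [ 507.7 -174.2  206. ] r 45.9 phi -88.6 open 19.9 F [-3.2 12.5  9.2]
288 [ 2.3 13.  -0. ]
306 [ 9.  25.8 -0. ]
324 [19.3 35.8 -0. ]
342 [32.2 42.2 -0.1]
360 [46.4 44.3 -0. ]
```

>>> {"op": "send_rows", "data": {
  "fingers": [1, 1, 1, 1, 1],
  "xyz": [
    [3.3, 13, 0],
    [9.8, 25.5, 0],
    [19.8, 35.3, 0],
    [32.4, 41.5, 0],
    [46, 43.5, 0]
  ],
  "turn": [
    [0, 0, 0],
    [0, 0, 0],
    [0, 0, 0],
    [0, 0, 0],
    [0, 0, 0]
  ]
}}

```text
t: 21.85
ee_pos: [552.6, -128.0, 206.0]
orientation: [0.0, 0.712, 0.703, 0.0]
force: [-6.5, -3.2, 9.2]
opening: 19.5
```

>>> {"op": "send_rows", "data": {
  "fingers": [1, 1, 1],
  "xyz": [
    [0, 0, 0],
    [0, 0, 0],
    [0, 0, 0]
  ],
  "turn": [
    [0, 0, 0],
    [0, 0, 0],
    [0, 0, 0]
  ]
}}

```text
t: 22.1
ee_pos: [552.4, -127.2, 206.1]
orientation: [0.0, 0.711, 0.703, 0.001]
force: [3.8, 1.6, 4.3]
opening: 20.0
```

Run:
```python
from h import *
arc([0])
p,d=grab('wrist');save(p,'w14.png')
p,d=grab('side');save(cv2.resize(p[130:300,250:390],(494,600),interpolation=cv2.INTER_CUBIC),'s14.png')
z=load('wrist');W=cloud(z)
M=(W[...,2]>84)&(W[...,2]<95)&(abs(W[...,0]-508)<15)&(W[...,1]<98)&(W[...,1]>-60)
P=W[M];print(len(P),P.min(0),P.max(0),P.mean(0),np.polyfit(P[:,1],P[:,0],1))
```

```text
t 22.10 pos [ 552.4 -127.2  206.1] r 45.8 phi 1.6 open 20.0 F [3.8 1.6 4.3]
0 [-1.2  0.2  0.1]
3167 [497.25266833 -59.97452444  84.01045737] [519.61854107  20.04915345  90.25647615] [508.73318776 -18.00361026  87.06701834] [1.13667506e-02 5.08937830e+02]
```

View pics/w14.png

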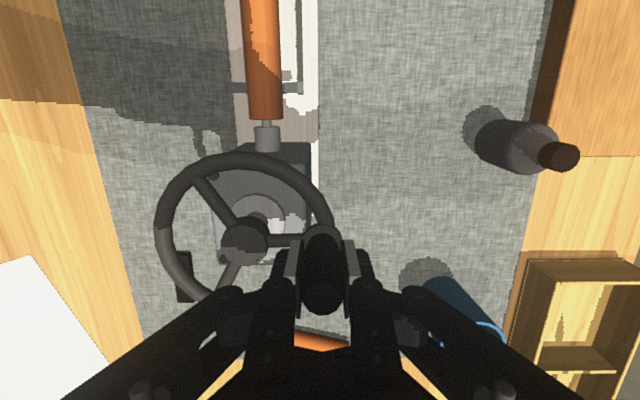

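View pics/s14.png

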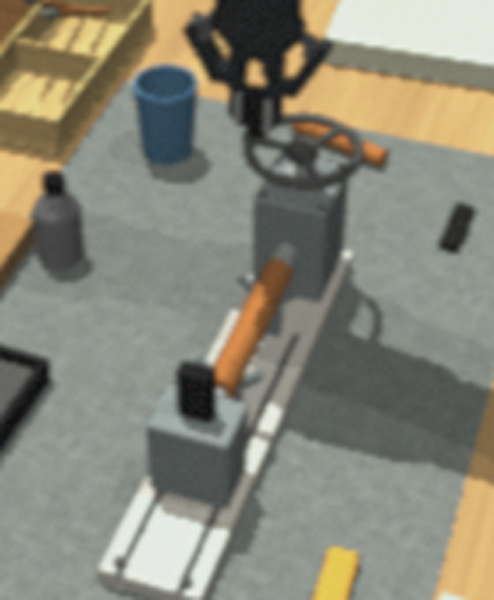

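The wheel is within about 0.03 rad of two turns and the handle is gripped. The roller and tailstock look the same as in the earlier side view. I'll let the arm settle, then hand in.

>>> {"op": "send_rows", "data": {
  "fingers": [1, 1, 1, 1, 1],
  "xyz": [
    [0, 0, 0],
    [0, 0, 0],
    [0, 0, 0],
    [0, 0, 0],
    [0, 0, 0]
  ],
  "turn": [
    [0, 0, 0],
    [0, 0, 0],
    [0, 0, 0],
    [0, 0, 0],
    [0, 0, 0]
  ]
}}

```text
t: 22.62
ee_pos: [552.4, -127.8, 206.1]
orientation: [0.0, 0.711, 0.703, 0.001]
force: [5.0, 2.3, 4.7]
opening: 19.9
```

Run:
```python
from h import *
arc([0]); print(bot.hand_in())
```

```text
t 22.62 pos [ 552.4 -127.8  206.1] r 45.8 phi 0.7 open 19.9 F [5.  2.3 4.7]
0 [-0.6  0.3  0.1]
the job is handed in; nothing more can be done
None
```

The job is done and handed in at t = 22.6 s of the 72 s allowed; hand-in reported no verdict.

- **Roller and tailstock:** I laid the pinned roller in the V rests with its head pin in the cup, then slid the tailstock 78 mm to its hard stop. A wrist measurement then put the cup rims 172 mm apart, as specified. The roller was centred between them within 1 mm and in line with the stand.
- **Brake handwheel:** I turned it clockwise until a 19 N tangential force gave no further motion. Then I backed it off two full turns, ending within about 0.03 rad of the stop position by handle angle.
- **Finish:** The crank handle was still in the grip at a 40 N setting (opening 19.9 mm).
- **Other things on the table:** none were touched, as far as the pictures show.
- **Disagreement:** The top and wrist cameras differed by 2 to 3 mm in stand position, so I steered by the wrist view and by contact force. No check failed.

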